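# Re-hang the counter pails: shallow one to the low hook, deep one on the high hook

### The job

The shallow white pail is hanging on the stand's high hook, so the deep pail, which is too long for the low hook, has been left on the worktop. Move the shallow pail to the low hook and hang the deep pail on the high hook, each by the crimp in the middle of its wire handle, and leave both hanging straight and still. Do not tip the pails over on the way or push the dish, tape, tongs or jar about.

Things in the scene. Friction and masses are not known exactly. Their poses are not given: they have to be found in the camera images.
- pail_shallow: Shallow white enamel pail, rim 100 mm across, 55 mm high to the rim, about 150 g, hanging on the high hook at the start. Rigid upright handle of 8 mm steel wire in its y-z plane: straight bar at |y| = 12 to 42 mm, 120 mm above the underside; in the middle a crimp rises 9 mm more, to fit over a hook. Pinch the bar from above at y = +27 or -27 mm. Origin: centre of underside
- pail_shallow_crimp (a point): centre of the wire axis at the top of the shallow pail's crimp, 129 mm above its underside; axes as the pail's
- pail_deep: Deep white enamel pail, rim 100 mm across, 110 mm high to the rim, about 220 g, standing on the worktop at the start. Rigid upright handle of 8 mm steel wire in its y-z plane: straight bar at |y| = 12 to 42 mm, 175 mm above the underside; in the middle a crimp rises 9 mm more, to fit over a hook. Pinch the bar from above at y = +27 or -27 mm. Origin: centre of underside
- pail_deep_crimp (a point): centre of the wire axis at the top of the deep pail's crimp, 184 mm above its underside; axes as the pail's
- stand: fixed steel T-stand: a light wooden foot 175 x 210 x 16 mm (x from -147 to +28 mm), a 16 mm post at its back, a 12 mm crossbar 238 mm long along the stand's y at height 272 mm. Origin: on the worktop under the post; -x is its front, toward the robot
- hook_high: High hook, fixed, on the left or right half of the crossbar: 7 mm steel rod that slopes down from the crossbar, reaches 119 mm forward (its -x, toward the robot), dips into a valley 95 mm out and ends in an upturned tip with a 10 mm ball. Tip's top: 24 mm above and 24 mm in front of the seat, so lift a seated crimp 30 mm or more to pass it. Origin: on the worktop under the crossbar, z up
- hook_high_seat (a point): where the centre of a pail's crimp comes to lie when it is seated in the valley of the high hook (245 mm up); axes as the hook's
- hook_low: Low hook, fixed, on the left or right half of the crossbar: 7 mm steel rod that drops 77 mm below the crossbar, reaches 119 mm forward (its -x, toward the robot), dips into a valley 95 mm out and ends in an upturned tip with a 10 mm ball. Tip's top: 24 mm above and 24 mm in front of the seat, so lift a seated crimp 30 mm or more to pass it. Origin: on the worktop under the crossbar, z up
- hook_low_seat (a point): where the centre of a pail's crimp comes to lie when it is seated in the valley of the low hook (159 mm up); axes as the hook's
- dish_herbs: bystander: small white dish with chopped herbs, 95 x 87 x 46 mm, left of the work; origin under its centre
- tape_roll: bystander: roll of beige tape lying flat, 98 mm across, 25 mm high, at the near edge; origin under its centre
- steel_tongs: bystander: steel tongs lying flat, 152 mm long, 13 mm high, at the right; origin under the centre
- grain_jar: bystander: glass jar with a metal cap, 54 mm across, 85 mm high, right of the stand; origin under its centre
Mind the look-alikes: they are no part of the job. What is shaped like the pail_deep but turquoise is not meant.

How it is judged:
At the end, for the whole second after the job is handed in: The shallow pail hangs on the low hook and the deep pail on the high hook: the centre of each crimp within 10 mm of that hook's seat, the hook carrying the pail, each pail within 0.15 rad (9 degrees) of upright and at rest (under 0.04 m/s and 0.4 rad/s) (distance between pail_shallow_crimp and hook_low_seat below 0.01 m and angle between each of pail_shallow, pail_deep's own z axis and vertical below 0.15 rad and contact force between pail_shallow and hook_low above 0.4 N and linear speed of each of pail_shallow, pail_deep below 0.04 m/s and angular speed of each of pail_shallow, pail_deep below 0.4 rad/s and distance between pail_deep_crimp and hook_high_seat below 0.01 m and contact force between pail_deep and hook_high above 0.4 N); the robot touches nothing.
It fails at once if the shallow pail is tipped by more than 0.8 rad (angle between pail_shallow's own z axis and vertical above 0.8 rad).
It fails at once if the deep pail is tipped by more than 0.8 rad (angle between pail_deep's own z axis and vertical above 0.8 rad).
It fails at once if the dish of herbs, tape roll, tongs or jar is pushed more than 30 mm from where it stood (distance of any of dish_herbs, tape_roll, steel_tongs, grain_jar from where it was at the start of the episode above 0.03 m).
It also fails if it takes over 66 s, if anything falls off the work surface, if the arm or the gripper's body presses on something with over 40 N, if the wrist force passes 120 N, or if a joint passes its speed limit or range.

### The arm

A 7-joint arm with a two-finger parallel gripper is mounted at the origin on a cart in front of the work surface, level with it; the furniture and walls round the work are solid. World frame = base frame: x ahead of the robot, y to its left, z up, the work surface at z = 0. Lengths are in m, angles in rad, forces in N, time in s.
With the tool pointing down it reaches from about 0.4 to 0.85 m from the base axis. Payload 10.4 kg.
Tool frame: the origin (TCP) lies at the very end of the fingers, on their centre line; the grasp point (between the pads) lies 19 mm behind it; y points along the fingers, x is the direction in which the jaws open and shut, and the axes are right-handed (so a half turn about y gives the same grasp; the last joint's range is limited). The gripper opens to 87 mm and grips with 3 to 60 N. Pads are 19 mm wide; open, the fingers measure 117 mm over their backs; the gripper's body (75 mm by 190 mm) begins 51 mm behind the grasp point.
Start: joints at [1.26, 0.332, -0.065, 1.46, 0.022, 1.35, -0.088], TCP at [0.177, -0.599, 0.223] pointing down, gripper open.
Joint ranges: [-2.6, 2.6], [-0.5, 2.12], [-1.47, 1.34], [0.16, 2.42], [-1.27, 4.41], [0.06, 2.06], [-2.6, 2.6]. Speed limits (rad/s): [2.22, 2.22, 2.79, 2.79, 3.14, 3.14, 3.14].

### API

Orientations are given as a unit quaternion [x, y, z, w].
In Python, from bench import readout, vision, r gives the robot as it stands.
- The arm moves only by the tool arm_command, never from a script. Its argument "targets" is a list that holds one entry, the list of rows, each a list of 6 numbers: the shift along the tool's x, y, z in m, then the turn, a rotation vector about the tool's x, y, z in degrees. A call has 1 to 12 rows; each row shifts and turns the commanded pose from where the row before left it, along the tool's axes as they then stand; what a row does not reach is not made up. A row lasts 1/12 s, in which the tool goes at most 41.7 mm and 7.16 degrees, less where a joint would pass 70% of its speed; a pose out of reach is approached as far as the arm can. A call is refused whole if a number of a shift passes 0.0417 or a number of a turn 7.16, either way. A call with a gripper value outside its range is refused whole. "hand" is the opening, from 0 (shut) to 1 (fully open), set as the call begins (left out, the last holds). The fingers move at their own pace and stop on an object; "grip_force" is the grip in N (left out, the last holds). Time passes only in rows, so rows that do not move let the fingers close. It gives the time, the measured TCP pose, the force and the opening at its end, in the units of the state.
- readout.read_state(): the state, without advancing time (a new reading comes with each control period).
- vision.camera(name): name is "scene" or "top" or "wrist"; returns a dict with "pixels" (480x640x3 uint8, blue, green, red), "fovy" (degrees; the focal length in pixels is half the picture's height over the tangent of half this angle, whatever the lens; pixels are square), "cx", "cy" (the principal point, pixels), "R" (3x3) and "t" (3): a world point X has camera coordinates R X + t; the wrist camera has in their place "mount" (4x4, takes a point from camera to tool coordinates, whose origin is the TCP and whose axes are the tool frame's). Camera axes: x right, y down, z forward; pixel columns grow to the right and rows downward; lengths in m; the calibration is good to about 2 mm. A picture is of the moment at which its call begins: read the wrist's pose just before it. There is no depth.
- r.close_job(): hands the job in, once; it reports no verdict.
The state is a dict: "time": time; "joint_positions": joint angles; "joint_vel": joint speeds; "joint_torque": joint torques, N m; "ee_pos": TCP position; "eef_rot": TCP orientation; "ft_force": force on the tool from outside, world axes, zero at the start; "torque": the same for the moment, N m; "width": finger opening in m.
Only numpy, scipy, OpenCV 4.12 (cv2) and the standard library are available. Lean on these libraries where they do the work, as an engineer would, in place of code of your own. Each camera call takes 0.05 s, during which the arm holds its last target.

## Working session

There is one attempt and no reset: what is moved stays moved. The work goes in short steps, Python scripts to look and compute and a tool call to move; the robot and the scene stay as the last step left them, time stands still between calls to the robot, and variables do not carry over. Pictures are saved under pics/ and viewed, and the job is handed in when it is done.

Besides the shell and the picture viewer there is one more tool, called after ">>>" as name(argument=value, ...) on one line, values as JSON. arm_command: Moves the arm, as the interface text tells. Its arguments: {"type":"object","properties":{"targets":{"type":"array","items":{"type":"array","items":{"type":"array","items":{"type":"number"}}}},"hand":{"type":"number"},"grip_force":{"type":"number"}},"required":["targets"]}

```bash
ls; mkdir -p pics
python3 - <<'E'
from bench import readout, vision, r
import cv2
s=readout.read_state(); print(s)
for n in ["scene","top","wrist"]:
    c=vision.camera(n); cv2.imwrite(f"pics/{n}0.png",c["pixels"]); print(n,c["fovy"],c["cx"],c["cy"],c.get("R"),c.get("t"),c.get("mount"))
E
```

```text
pics
{'time': 0.0, 'joint_positions': array([ 1.26041464,  0.33285694, -0.06469273,  1.46095544,  0.02158776,
        1.34991081, -0.08849873]), 'joint_vel': array([-0.00037995, -0.00086286, -0.0002066 , -0.00277058,  0.00075889,
       -0.00198186, -0.00033326]), 'joint_torque': array([-1.99598844e-04, -6.23263407e+01,  2.44097837e-02, -3.89893770e+01,
       -6.13349047e-02,  3.97531979e-02,  1.39994549e-04]), 'ee_pos': array([ 0.17727137, -0.59891737,  0.22175651]), 'eef_rot': array([-0.56624591,  0.42355029, -0.42271287,  0.56681968]), 'ft_force': array([-0.18697744,  0.16251065,  0.41219966]), 'torque': array([-0.02916113,  0.01497789,  0.02134687]), 'width': 0.08708536861185738}
scene 50.27291193342847 322.87552857663275 237.10296821800122 [[ 0.47443651 -0.87997673 -0.0234722 ]
 [-0.54461549 -0.27247028 -0.79319223]
 [ 0.69159523  0.38910268 -0.60851881]] [-0.40846091  0.32410389  1.27542149] None
top 44.487807191663876 327.1252744121105 242.72695146332813 [[-0.02369916 -0.99949379 -0.02122538]
 [-0.98870544  0.02657562 -0.14749678]
 [ 0.14798619  0.0174901  -0.98883476]] [-0.17340918  0.46238277  1.80506499] None
wrist 65.63199947254952 322.2747498126241 240.45428780714607 None None [[ 9.99999820e-01  4.23195642e-04 -4.26245416e-04 -3.19257387e-04]
 [ 5.29954422e-04 -2.87622063e-01  9.57743843e-01 -1.62975209e-01]
 [ 2.82715434e-04 -9.57743896e-01 -2.87622235e-01  7.76592584e-02]
 [ 0.00000000e+00  0.00000000e+00  0.00000000e+00  1.00000000e+00]]
```

View pics/scene0.png

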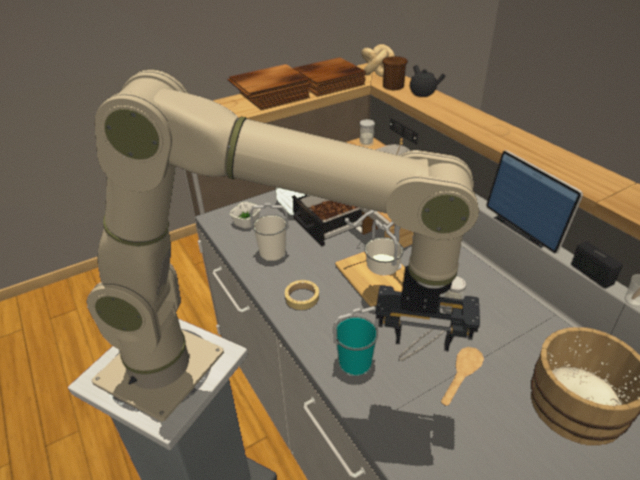

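View pics/top0.png

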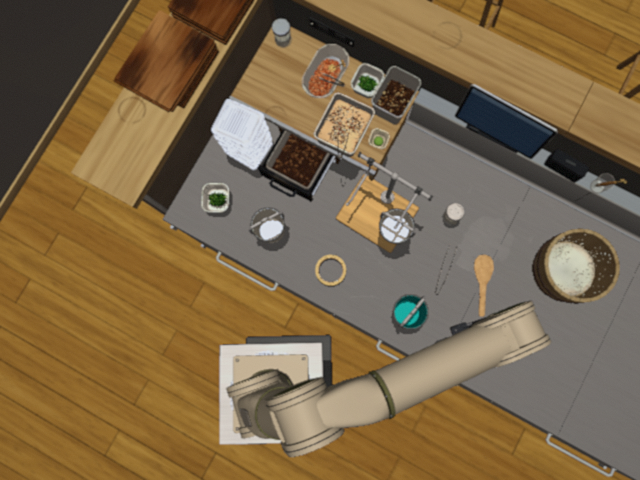

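View pics/wrist0.png

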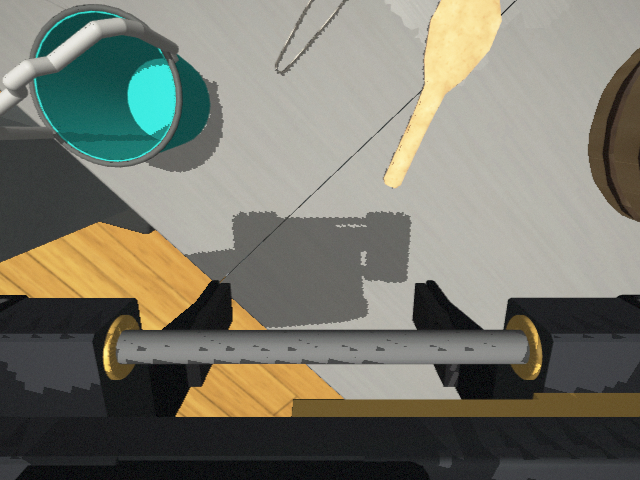

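The deep white pail is at about (268,226) in top and (271,238) in scene. The shallow one hangs at about (397,227) in top and (382,255) in scene. The turquoise look-alike at top (410,313) is not meant. I'll enlarge these areas next.

Run:
```python
import cv2,numpy as np
t=cv2.imread("pics/top0.png"); s=cv2.imread("pics/scene0.png")
def crop(im,x,y,w,h,k,n): cv2.imwrite(n,cv2.resize(im[y:y+h,x:x+w],None,fx=k,fy=k,interpolation=cv2.INTER_CUBIC))
crop(t,330,140,120,120,5,"pics/c1.png")
crop(t,230,190,80,70,8,"pics/c2.png")
crop(s,230,180,190,120,4,"pics/c3.png")
```

```text
(no output)
```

View pics/c1.png

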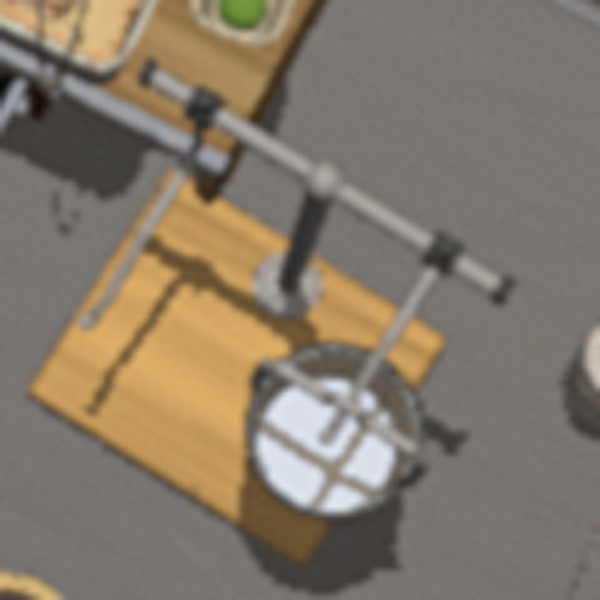

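View pics/c2.png

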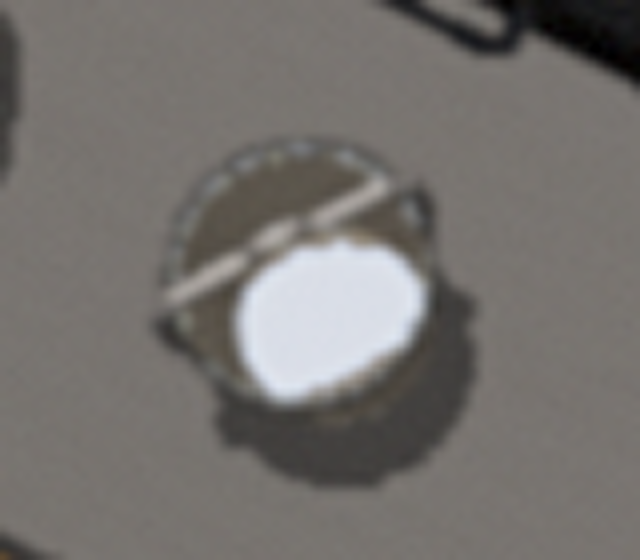

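View pics/c3.png

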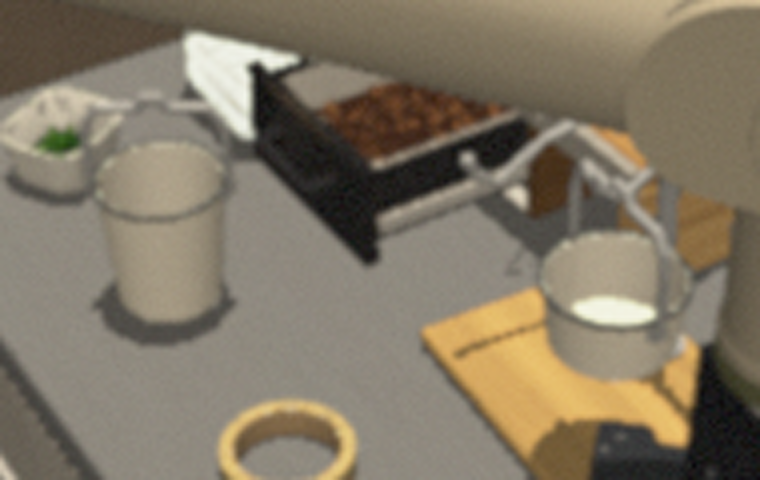

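```bash
cat > h.py <<'E'
import numpy as np,cv2
from scipy.spatial.transform import Rotation as Rn
from bench import readout, vision, r
def K(c):
    f=240/np.tan(np.radians(c["fovy"])/2); return f,c["cx"],c["cy"]
def ray(c,u,v,st=None):
    f,cx,cy=K(c); d=np.array([(u-cx)/f,(v-cy)/f,1.])
    if "mount" in c and c["mount"] is not None:
        M=np.array(c["mount"]); Rt=Rn.from_quat(st["eef_rot"]).as_matrix()
        Rc=Rt@M[:3,:3]; o=np.array(st["ee_pos"])+Rt@M[:3,3]; d=Rc@d
    else:
        R=np.array(c["R"]);o=-R.T@np.array(c["t"]);d=R.T@d
    return o,d
def atz(c,u,v,z,st=None):
    o,d=ray(c,u,v,st); return o+d*(z-o[2])/d[2]
def proj(c,X,st=None):
    f,cx,cy=K(c);X=np.asarray(X,float)
    if "mount" in c and c["mount"] is not None:
        M=np.array(c["mount"]); Rt=Rn.from_quat(st["eef_rot"]).as_matrix()
        Rc=Rt@M[:3,:3]; o=np.array(st["ee_pos"])+Rt@M[:3,3]; p=Rc.T@(X-o)
    else: p=np.array(c["R"])@X+np.array(c["t"])
    return np.array([f*p[0]/p[2]+cx,f*p[1]/p[2]+cy])
E
python3 - <<'E'
from h import *
np.set_printoptions(precision=4,suppress=True)
c=vision.camera("top")
g=lambda a,b,z:atz(c,330+a/5,140+b/5,z)
A=g(148,72,.272);B=g(503,290,.272);print("bar",A,B,np.linalg.norm(B-A),"mid",(A+B)/2)
d=A-B;print("yaw of stand y-axis (deg, from world y)",np.degrees(np.arctan2(-d[0],d[1])))
print("posttop",g(322,178,.272),"base",g(287,285,.016))
print("hookclamp L",g(205,105,.272),"R",g(443,248,.272))
print("tip low",g(90,320,.178),"tip high",g(328,435,.264))
print("foot corners",[g(*p,.016) for p in [(30,395),(310,560),(442,340),(183,175)]])
print("crimp shallow bar ends",g(265,365,.236),g(412,447,.236))
q=lambda a,b,z:atz(c,230+a/8,190+b/8,z)
print("deep bar ends",q(170,300,.175),q(385,185,.175),"crimp",q(275,235,.184))
E
```

```text
bar [ 0.6676 -0.2853  0.272 ] [ 0.5382 -0.4756  0.272 ] 0.23006641369326913 mid [ 0.6029 -0.3805  0.272 ]
yaw of stand y-axis (deg, from world y) -34.204089324262135
posttop [ 0.6042 -0.3793  0.272 ] base [ 0.6026 -0.3805  0.016 ]
hookclamp L [ 0.6477 -0.3163  0.272 ] R [ 0.5627 -0.444   0.272 ]
tip low [ 0.5482 -0.251   0.178 ] tip high [ 0.4617 -0.3775  0.264 ]
foot corners [array([ 0.5358, -0.2148,  0.016 ]), array([ 0.4254, -0.388 ,  0.016 ]), array([ 0.564 , -0.4773,  0.016 ]), array([ 0.6767, -0.3167,  0.016 ])]
crimp shallow bar ends [ 0.5072 -0.3468  0.236 ] [ 0.4585 -0.4267  0.236 ]
deep bar ends [0.4872 0.0318 0.175 ] [ 0.5275 -0.0469  0.175 ] crimp [ 0.5084 -0.0078  0.184 ]
```

```bash
cat >> h.py <<'E'
np.set_printoptions(precision=4,suppress=True)
PSI=-34.2
def ori(psi,th,sgn=1):
    """jaws along horizontal dir at yaw psi (pail x), tool tilted th deg: fingers point down and toward +x of pail"""
    p,t=np.radians(psi),np.radians(th)
    X=np.array([np.cos(p),np.sin(p),0]);Z=np.array([0,0,1.])
    y=-np.cos(t)*Z+np.sin(t)*X; x=sgn*(np.cos(t)*X+np.sin(t)*Z)
    return np.column_stack([x,y,np.cross(x,y)])
def plan(Rt,grasp,grasp_is_tcp=False,n=None,st=None):
    """print total tool-frame shift (first-turn-at-once equal rows), st current"""
    st=st or readout.read_state(); R0=Rn.from_quat(st["eef_rot"]).as_matrix();p0=np.array(st["ee_pos"])
    tcp=np.array(grasp)+0.019*Rt[:,1]
    rv=Rn.from_matrix(R0.T@Rt).as_rotvec(degrees=True)
    n0=int(np.ceil(max(np.linalg.norm(rv)/7.0,np.linalg.norm(tcp-p0)/0.04,1)))
    n=n or n0
    step=rv/n; dR=Rn.from_rotvec(step,degrees=True).as_matrix()
    # constant tool-frame shift s per row: shift taken along axes before that row's turn
    S=sum(np.linalg.matrix_power(dR,k) for k in range(n))
    s=np.linalg.solve(S,R0.T@(tcp-p0))
    print("now",p0,"target tcp",tcp,"rows",n,"min",n0,"each",np.round(s*1,4),np.round(step,2))
E
python3 - <<'E'
from h import *
s=readout.read_state();print(Rn.from_quat(s["eef_rot"]).as_matrix())
for sg in(1,-1):plan(ori(PSI,0,sg),[.42,-.40,.36])
c=vision.camera("scene");
for n,X in dict(lowseat=[.569,-.263,.159],lowtip=[.549,-.2495,.178],highseat=[.484,-.3906,.245],hightip=[.4643,-.377,.264],barL=[.6676,-.2853,.272],barR=[.538,-.4756,.272]).items(): print(n,proj(c,X), (proj(c,X)-[230,180])*4)
t=vision.camera("top")
for u,v in [(335,165),(297,192),(265,178),(325,140),(347,152),(375,165)]: print(u,v,atz(t,u,v,.06))
E
```

```text
[[ 0.2838 -0.0003  0.9589]
 [-0.9589  0.0008  0.2838]
 [-0.0008 -1.     -0.    ]]
now [ 0.1773 -0.5991  0.2221] target tcp [ 0.42  -0.4    0.341] rows 9 min 9 each [-0.0034 -0.0132  0.0354] [-0.   -4.37 -0.01]
now [ 0.1773 -0.5991  0.2221] target tcp [ 0.42  -0.4    0.341] rows 21 min 21 each [-0.0195 -0.0057  0.    ] [ 0.   6.7 -0. ]
lowseat [353.9149 223.0997] [495.6594 172.3986]
lowtip [346.6494 220.1331] [466.5975 160.5322]
highseat [385.0541 226.3988] [620.2166 185.5954]
hightip [377.3802 223.0408] [589.5207 172.1632]
barL [376.4366 174.9452] [585.7464 -20.2191]
barR [424.991  215.3875] [779.9641 141.5498]
335 165 [ 0.7002 -0.2162  0.06  ]
297 192 [ 0.6166 -0.0951  0.06  ]
265 178 [0.6646 0.0048 0.06  ]
325 140 [ 0.7827 -0.1866  0.06  ]
347 152 [ 0.7413 -0.2551  0.06  ]
375 165 [ 0.6964 -0.3417  0.06  ]
```

>>> arm_command(targets=[[[0,-0.038,0,0,0,0],[0,-0.038,0,0,0,0],[0,-0.038,0,0,0,0],[0,-0.03,0,0,0,0]]], hand=1, grip_force=50)

```text
time: 0.63
ee_pos: [0.1774, -0.5993, 0.3698]
eef_rot: [0.567, -0.422, 0.424, -0.566]
ft_force: [0.8, -1.1, 0.3]
width: 0.0872
```

Run:
```python
from h import *
plan(ori(PSI,20),[.43,-.37,.37],n=12)
```

```text
now [ 0.1774 -0.5993  0.3698] target tcp [ 0.4354 -0.3737  0.3521] rows 12 min 9 each [-0.0037  0.0015  0.0289] [ 0.57 -3.24 -1.59]
```

>>> arm_command(targets=[[[-0.0037,0.0015,0.0289,0.57,-3.24,-1.59],[-0.0037,0.0015,0.0289,0.57,-3.24,-1.59],[-0.0037,0.0015,0.0289,0.57,-3.24,-1.59],[-0.0037,0.0015,0.0289,0.57,-3.24,-1.59],[-0.0037,0.0015,0.0289,0.57,-3.24,-1.59],[-0.0037,0.0015,0.0289,0.57,-3.24,-1.59],[-0.0037,0.0015,0.0289,0.57,-3.24,-1.59],[-0.0037,0.0015,0.0289,0.57,-3.24,-1.59],[-0.0037,0.0015,0.0289,0.57,-3.24,-1.59],[-0.0037,0.0015,0.0289,0.57,-3.24,-1.59],[-0.0037,0.0015,0.0289,0.57,-3.24,-1.59],[-0.0037,0.0015,0.0289,0.57,-3.24,-1.59]]])

```text
time: 1.63
ee_pos: [0.4366, -0.3718, 0.3489]
eef_rot: [0.702, -0.087, 0.321, -0.63]
ft_force: [0.2, 0.5, -1.4]
width: 0.0869
```

Run:
```python
from h import *
s=readout.read_state();print(s["ee_pos"],s["joint_positions"]);c=vision.camera("wrist")
cv2.imwrite("pics/w1.png",c["pixels"])
cv2.imwrite("pics/s1.png",vision.camera("scene")["pixels"])
plan(ori(PSI,20),[.43,-.37,.37],n=12)
for X in ([.569,-.263,.159],[.549,-.2495,.178],[.484,-.3906,.245],[.4643,-.377,.264],[.499,-.368,.236]): print(proj(c,X,s))
```

```text
[ 0.4366 -0.3718  0.3489] [ 1.0009 -0.0688 -0.3434  1.6901 -0.0472  1.1685  0.071 ]
now [ 0.4383 -0.3684  0.349 ] target tcp [ 0.4354 -0.3737  0.3521] rows 12 min 1 each [ 0.0001 -0.0002 -0.0005] [-0.01  0.04 -0.  ]
[301.1724  23.8055]
[278.8442  14.8817]
[338.1946 220.3182]
[316.8462 228.7427]
[333.9127 183.3608]
```

View pics/w1.png

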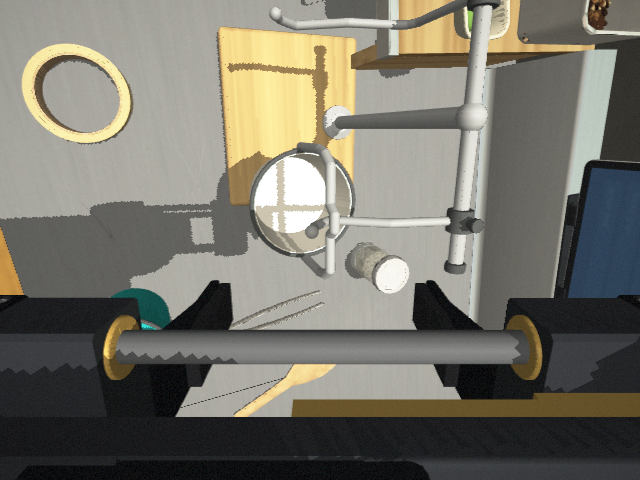

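View pics/s1.png

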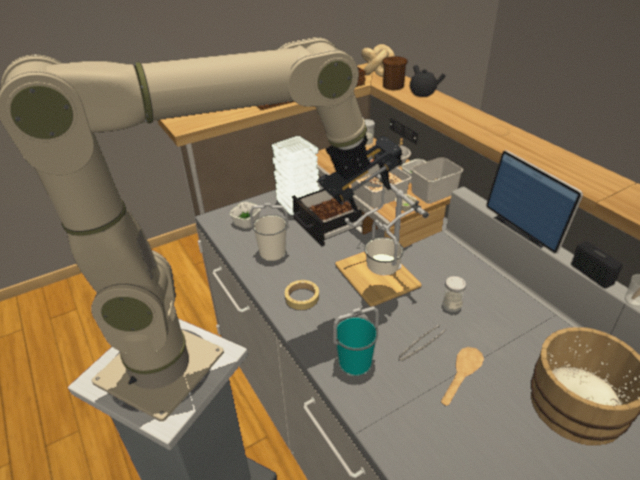

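Run:
```python
from h import *
s=readout.read_state();print(s["ee_pos"],np.abs(s["joint_vel"]).max());c=vision.camera("wrist")
im=c["pixels"];cv2.imwrite("pics/w2.png",cv2.resize(im[130:290,240:400],None,fx=3.7,fy=3.7,interpolation=cv2.INTER_CUBIC))
for X in ([.569,-.263,.159],[.549,-.2495,.178],[.484,-.3906,.245],[.4643,-.377,.264],[.499,-.368,.236]): print(proj(c,X,s),(proj(c,X,s)-[240,130])*3.7)
```

```text
[ 0.4383 -0.3684  0.349 ] 0.0686864484327123
[302.833  29.392] [ 232.4821 -372.2495]
[280.7715  20.8025] [ 150.8545 -404.0307]
[338.813  225.3466] [365.6083 352.7823]
[317.6375 234.0123] [287.2589 384.8454]
[334.7277 188.5716] [350.4924 216.715 ]
```

View pics/w2.png

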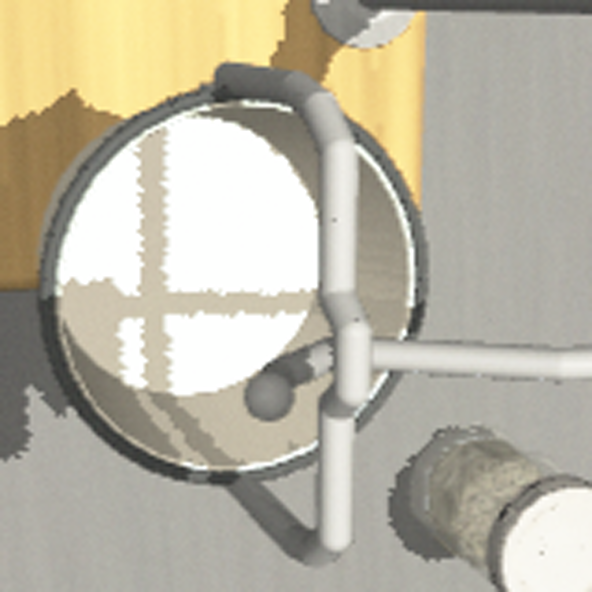

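Run:
```python
from h import *
R=ori(PSI,28);G=np.array([.4963,-.3681,.236])
plan(R,G-.06*R[:,1],n=5)
```

```text
now [ 0.4367 -0.371   0.3491] target tcp [ 0.4804 -0.3573  0.2722] rows 5 min 3 each [-0.0008  0.0164  0.0072] [-0.01  0.04 -1.62]
```

>>> arm_command(targets=[[[-0.0008,0.0164,0.0072,0,0,-1.62],[-0.0008,0.0164,0.0072,0,0,-1.62],[-0.0008,0.0164,0.0072,0,0,-1.62],[-0.0008,0.0164,0.0072,0,0,-1.62],[-0.0008,0.0164,0.0072,0,0,-1.62],[0,0,0,0,0,0],[0,0,0,0,0,0],[0,0,0,0,0,0]]])

```text
time: 2.45
ee_pos: [0.4793, -0.3606, 0.2732]
eef_rot: [0.706, -0.039, 0.366, -0.605]
ft_force: [0.1, -0.1, 1.3]
width: 0.0866
```

Run:
```python
from h import *
R=ori(PSI,28);G=np.array([.4963,-.3681,.236])
for i in range(4):
    s=readout.read_state();print(s["time"],s["ee_pos"],np.abs(s["joint_vel"]).max());c=vision.camera("wrist")
im=c["pixels"];cv2.imwrite("pics/w3.png",im)
X=np.array([.4811,-.3904,.245]);print(proj(c,X,s),proj(c,G,s))
plan(R,G,n=4)
```

```text
2.45 [ 0.4793 -0.3606  0.2732] 0.009614396733581988
2.5 [ 0.4794 -0.3607  0.2735] 0.00618166706934991
2.55 [ 0.4796 -0.3605  0.2735] 0.007983029626236544
2.6 [ 0.4796 -0.3604  0.2733] 0.008040927205297132
[328.1201 310.8776] [320.885  262.8692]
now [ 0.4796 -0.3602  0.2731] target tcp [ 0.5037 -0.3731  0.2192] rows 4 min 2 each [-0.0003  0.0151  0.0007] [ 0.   -0.02  0.01]
```

View pics/w3.png

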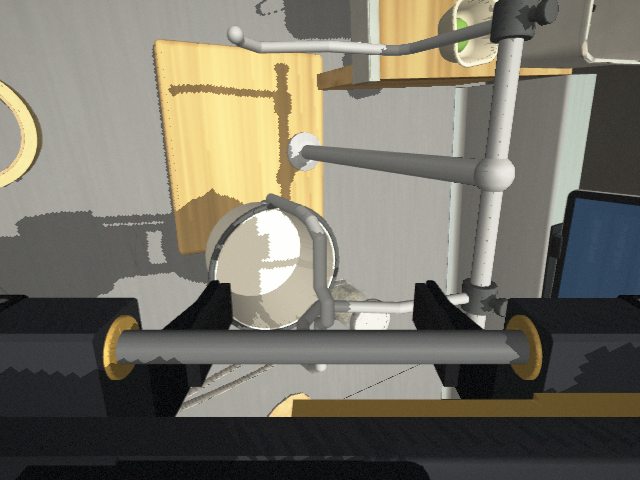

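>>> arm_command(targets=[[[-0.0003,0.0151,0.0007,0,0,0],[-0.0003,0.0151,0.0007,0,0,0],[-0.0003,0.0151,0.0007,0,0,0],[-0.0003,0.0151,0.0007,0,0,0],[0,0,0,0,0,0],[0,0,0,0,0,0]]])

```text
time: 3.15
ee_pos: [0.5036, -0.3724, 0.2179]
eef_rot: [0.706, -0.039, 0.365, -0.606]
ft_force: [1.2, -0.6, 0.5]
width: 0.0871
```

Run:
```python
from h import *
R=ori(PSI,28);G=np.array([.4963,-.3681,.236])
s=readout.read_state();c=vision.camera("wrist")
cv2.imwrite("pics/w4.png",c["pixels"])
cv2.imwrite("pics/s4.png",cv2.resize(vision.camera("scene")["pixels"][160:300,310:480],None,fx=4,fy=4))
plan(R,G,n=1)
```

```text
now [ 0.5039 -0.3727  0.2193] target tcp [ 0.5037 -0.3731  0.2192] rows 1 min 1 each [-0.      0.0001 -0.0004] [ 0.   -0.04  0.05]
```

View pics/w4.png

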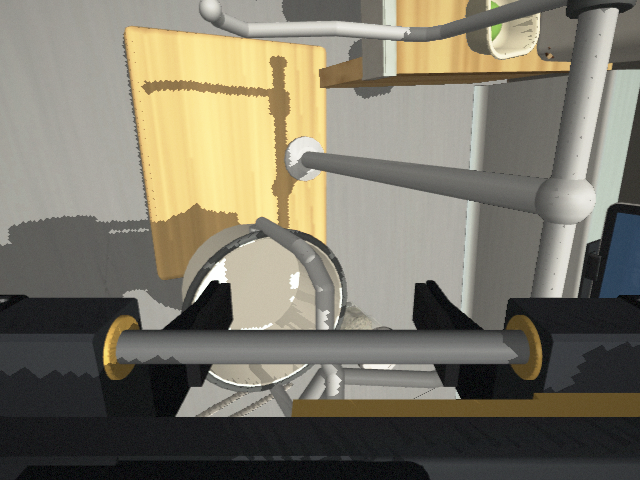

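View pics/s4.png

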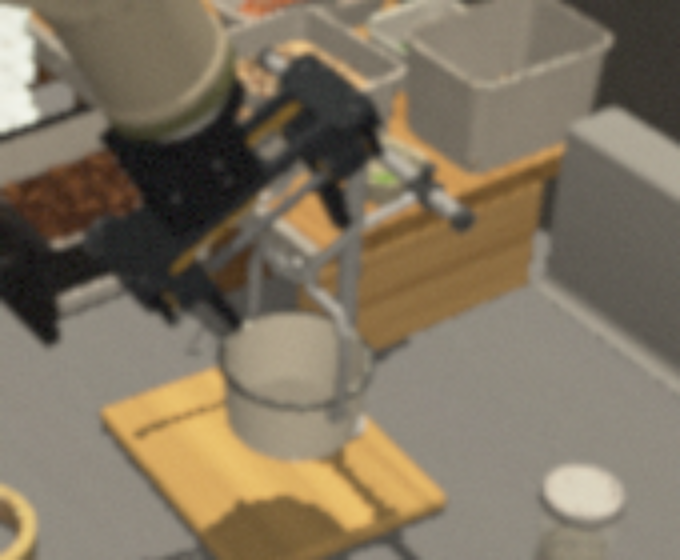

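The bar sits centred between the pads at wrist (325,315), so I'm closing the gripper.

>>> arm_command(targets=[[[0,0,0,0,0,0],[0,0,0,0,0,0],[0,0,0,0,0,0],[0,0,0,0,0,0],[0,0,0,0,0,0],[0,0,0,0,0,0],[0,0,0,0,0,0],[0,0,0,0,0,0]]], hand=0, grip_force=55)

```text
time: 3.92
ee_pos: [0.5037, -0.3725, 0.218]
eef_rot: [0.706, -0.039, 0.365, -0.606]
ft_force: [0.2, -0.3, -0.5]
width: 0.0413
```

Run:
```python
from h import *
R=ori(PSI,28);G=np.array([.4963,-.3681,.236])
plan(R,G,n=1)
X=np.array([np.cos(np.radians(PSI)),np.sin(np.radians(PSI)),0])
Y=np.array([-X[1],X[0],0])
for v in ([0,0,1],X,Y): print(v, R.T@np.array(v))
```

```text
now [ 0.5037 -0.3725  0.218 ] target tcp [ 0.5037 -0.3731  0.2192] rows 1 min 1 each [ 0.0009 -0.0009 -0.0006] [-0.01 -0.03 -0.02]
[0, 0, 1] [ 0.4695 -0.8829  0.    ]
[ 0.8271 -0.5621  0.    ] [0.8829 0.4695 0.    ]
[0.5621 0.8271 0.    ] [-0.  0.  1.]
```

>>> arm_command(targets=[[[0,0,0,0,0,0],[0,0,0,0,0,0],[0,0,0,0,0,0],[0,0,0,0,0,0],[0,0,0,0,0,0],[0,0,0,0,0,0],[0,0,0,0,0,0],[0,0,0,0,0,0],[0,0,0,0,0,0]]])

```text
time: 4.67
ee_pos: [0.504, -0.3726, 0.2184]
eef_rot: [0.706, -0.038, 0.366, -0.605]
ft_force: [0.9, -1.3, 0.5]
width: 0.0062
```

>>> arm_command(targets=[[[0,0,0,0,0,0],[0,0,0,0,0,0],[0,0,0,0,0,0]]])

```text
time: 4.92
ee_pos: [0.5039, -0.3726, 0.2183]
eef_rot: [0.706, -0.038, 0.366, -0.605]
ft_force: [1.6, -1.2, 1.7]
width: 0.0058
```

Run:
```python
from h import *
s=readout.read_state();c=vision.camera("wrist");print(s["width"])
cv2.imwrite("pics/w5.png",c["pixels"])
```

```text
0.005751559278172402
```

View pics/w5.png

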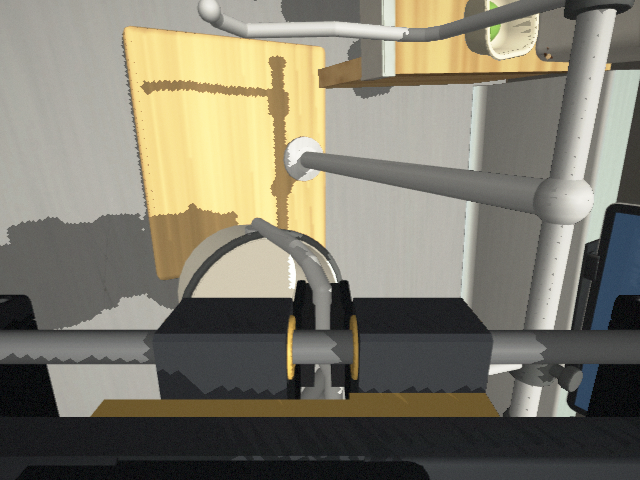

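>>> arm_command(targets=[[[0.0024,-0.0044,0,0,0,0],[0.0047,-0.0088,0,0,0,0],[0.0047,-0.0088,0,0,0,0],[0.0047,-0.0088,0,0,0,0],[0.0047,-0.0088,0,0,0,0],[0,0,0,0,0,0],[0,0,0,0,0,0]]])

```text
time: 5.55
ee_pos: [0.5041, -0.3728, 0.264]
eef_rot: [0.706, -0.038, 0.366, -0.605]
ft_force: [0.2, 0.0, -1.5]
width: 0.0063
```

Run:
```python
from h import *
s=readout.read_state();c=vision.camera("wrist");print(s["width"])
cv2.imwrite("pics/w6.png",c["pixels"])
cv2.imwrite("pics/s6.png",cv2.resize(vision.camera("scene")["pixels"][160:300,310:480],None,fx=4,fy=4))
```

```text
0.006251215800988806
```

View pics/w6.png

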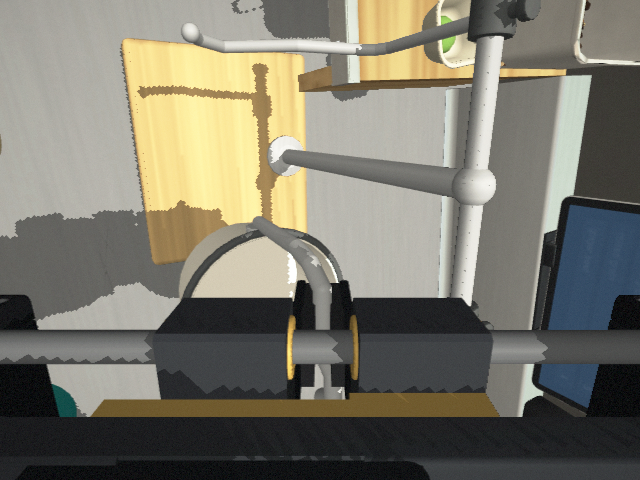

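View pics/s6.png

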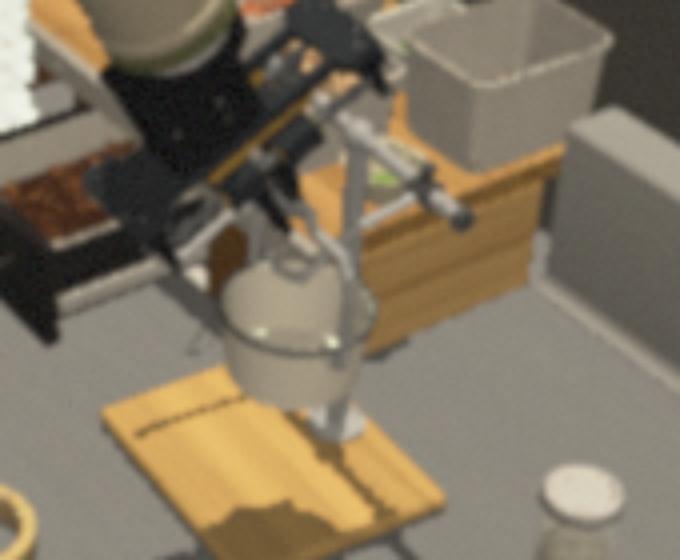

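>>> arm_command(targets=[[[-0.0071,-0.0038,0,0,0,0],[-0.0141,-0.0075,0,0,0,0],[-0.0141,-0.0075,0,0,0,0],[-0.0141,-0.0075,0,0,0,0],[-0.0141,-0.0075,0,0,0,0],[-0.0071,-0.0038,0,0,0,0],[0,0,0,0,0,0],[0,0,0,0,0,0]]])

```text
time: 6.32
ee_pos: [0.4377, -0.3276, 0.2632]
eef_rot: [0.706, -0.038, 0.366, -0.605]
ft_force: [0.7, -0.5, -1.1]
width: 0.0062
```

Run:
```python
from h import *
s=readout.read_state();c=vision.camera("wrist");print(s["ee_pos"],s["width"])
cv2.imwrite("pics/w7.png",c["pixels"])
X=np.array([np.cos(np.radians(PSI)),np.sin(np.radians(PSI)),0]);Y=np.array([-X[1],X[0],0])
B=np.array([.569,-.263,0])-.024*X; B[2]=.178
print("tip pred",B,proj(c,B,s))
for d in (X,Y): print(proj(c,B+.01*d,s))
# tip from w3,w4,w6 poses
class O: pass
for p,q,uv in ([[.4796,-.3604,.2733],[0.706,-0.039,0.366,-0.605],(236,36)],[[.5039,-.3727,.2193],[0.706,-0.039,0.365,-0.606],(209,8)],[[.5041,-.3728,.264],[0.706,-0.038,0.366,-0.605],(190,33)]):
    print(atz(c,*uv,.178,dict(ee_pos=p,eef_rot=q)))
```

```text
[ 0.4377 -0.3276  0.2632] 0.006193243137596386
tip pred [ 0.5492 -0.2495  0.178 ] [327.3815  48.1414]
[340.9373  49.639 ]
[327.4356  30.4956]
[ 0.5469 -0.2484  0.178 ]
[ 0.5476 -0.247   0.178 ]
[ 0.5467 -0.2477  0.178 ]
```

View pics/w7.png

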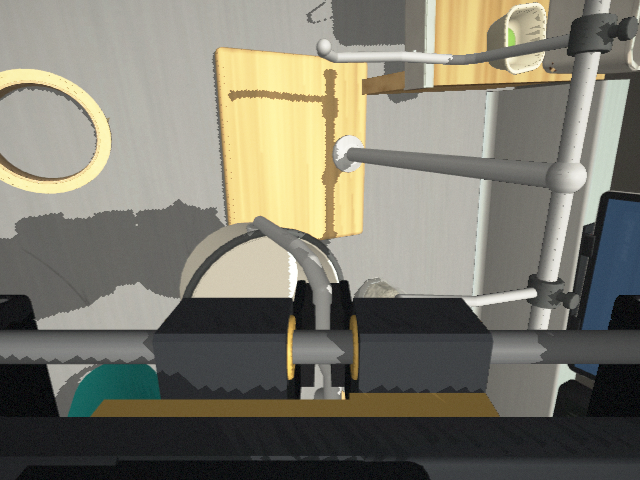

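>>> arm_command(targets=[[[-0.0025,0.0044,0.0086,0,0,0],[-0.0049,0.0088,0.0172,0,0,0],[-0.0049,0.0088,0.0172,0,0,0],[-0.0049,0.0088,0.0172,0,0,0],[-0.0049,0.0088,0.0172,0,0,0],[-0.0049,0.0088,0.0172,0,0,0],[-0.0049,0.0088,0.0172,0,0,0],[-0.0049,0.0088,0.0172,0,0,0],[-0.0049,0.0088,0.0172,0,0,0],[-0.0025,0.0044,0.0086,0,0,0],[0,0,0,0,0,0],[0,0,0,0,0,0]]])

```text
time: 7.37
ee_pos: [0.5237, -0.1983, 0.1721]
eef_rot: [0.706, -0.038, 0.365, -0.606]
ft_force: [-0.7, -0.6, -1.3]
width: 0.0065
```

```bash
cat >> h.py <<'E'
def world(st,tcp,Rt):
    R0=Rn.from_quat(st["eef_rot"]).as_matrix(); d=np.array(tcp)-st["ee_pos"]
    X=np.array([np.cos(np.radians(PSI)),np.sin(np.radians(PSI)),0]);Y=np.array([-X[1],X[0],0])
    print("to go X %.4f Y %.4f Z %.4f"%(d@X,d@Y,d[2]),"tool",R0.T@d,"turn",Rn.from_matrix(R0.T@Rt).as_rotvec(degrees=True))
E
python3 - <<'E'
from h import *
s=readout.read_state();c=vision.camera("wrist");print(s["ee_pos"],s["width"],s["joint_positions"])
cv2.imwrite("pics/w8.png",c["pixels"])
cv2.imwrite("pics/s8.png",cv2.resize(vision.camera("scene")["pixels"][140:300,260:460],None,fx=4,fy=4))
world(s,[.5897,-.2434,.1323],ori(PSI,28))
print(proj(c,[.547,-.2477,.178],s))
E
```

```text
[ 0.5237 -0.1983  0.1721] 0.006453028899375304 [ 0.9051 -0.0629 -0.7161  2.0933  0.2428  0.6597 -0.5753]
to go X 0.0800 Y -0.0002 Z -0.0398 tool [ 0.052   0.0726 -0.0003] turn [-0.0823 -0.0045 -0.0799]
[404.905  331.6457]
```

View pics/w8.png

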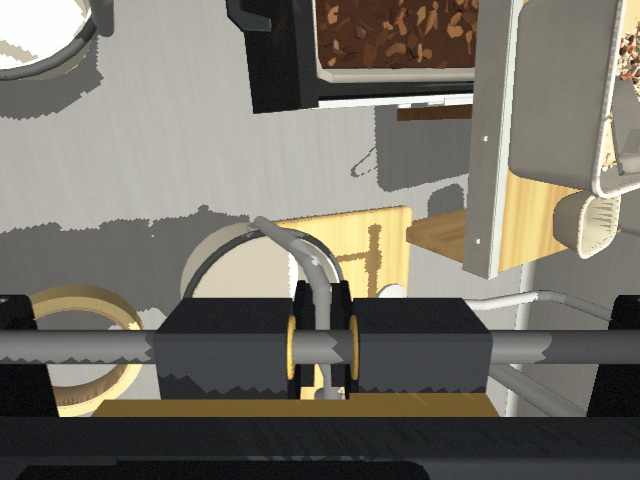

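View pics/s8.png

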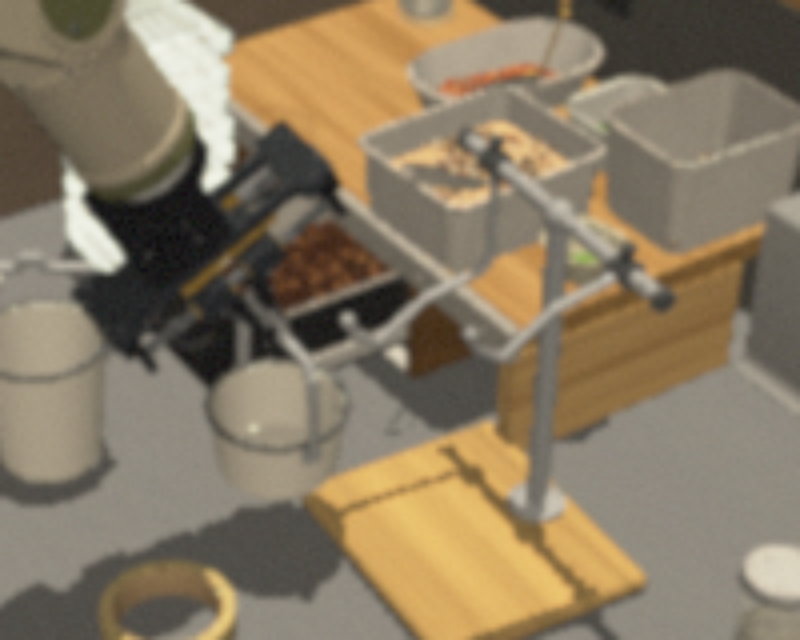

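>>> arm_command(targets=[[[0.0071,0.0038,0,0,0,0],[0.0141,0.0075,0,0,0,0],[0.0141,0.0075,0,0,0,0],[0.0141,0.0075,0,0,0,0],[0.0141,0.0075,0,0,0,0],[0.0071,0.0038,0,0,0,0],[0,0,0,0,0,0],[0,0,0,0,0,0]]])

```text
time: 8.13
ee_pos: [0.5892, -0.2436, 0.1721]
eef_rot: [0.706, -0.039, 0.365, -0.606]
ft_force: [-0.8, -0.1, -0.9]
width: 0.0062
```

Run:
```python
from h import *
s=readout.read_state();c=vision.camera("wrist");print(s["ee_pos"],s["width"],s["joint_positions"])
cv2.imwrite("pics/w9.png",c["pixels"])
cv2.imwrite("pics/s9.png",cv2.resize(vision.camera("scene")["pixels"][150:290,290:460],None,fx=4.7,fy=4.7,interpolation=cv2.INTER_CUBIC))
cv2.imwrite("pics/t9.png",cv2.resize(vision.camera("top")["pixels"][140:260,320:440],None,fx=5,fy=5,interpolation=cv2.INTER_CUBIC))
world(s,[.5897,-.2434,.1323],ori(PSI,28))
```

```text
[ 0.5892 -0.2436  0.1721] 0.006209150130209681 [ 0.8888  0.1414 -0.7002  1.9239  0.4254  0.6914 -0.6563]
to go X 0.0003 Y 0.0005 Z -0.0398 tool [-0.0184  0.0353  0.0004] turn [-0.0174 -0.073  -0.0571]
```

View pics/w9.png

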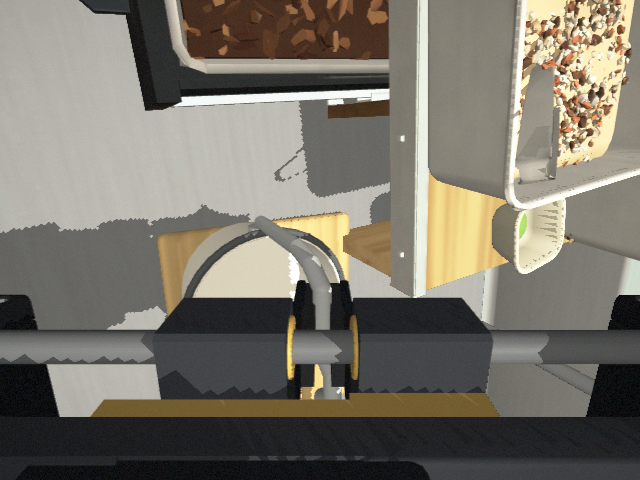

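View pics/s9.png

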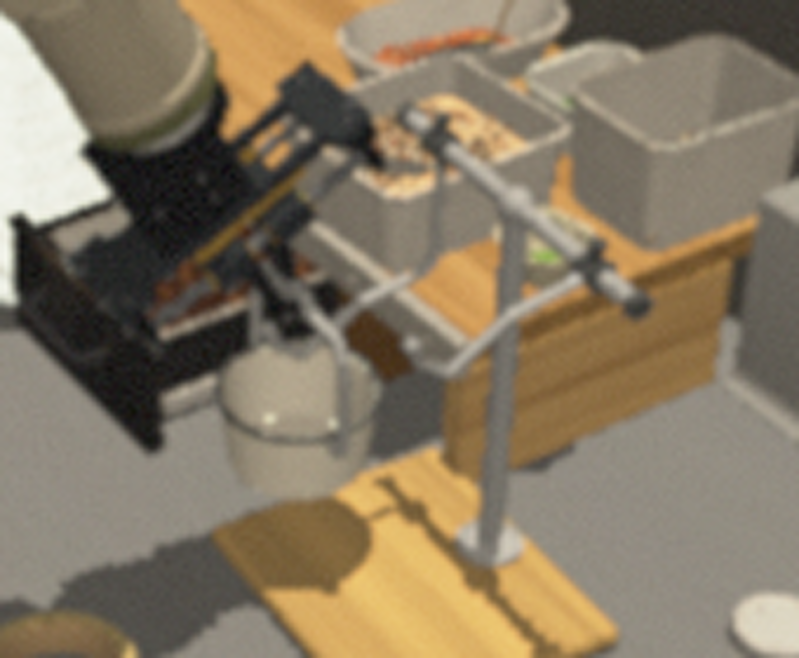

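View pics/t9.png

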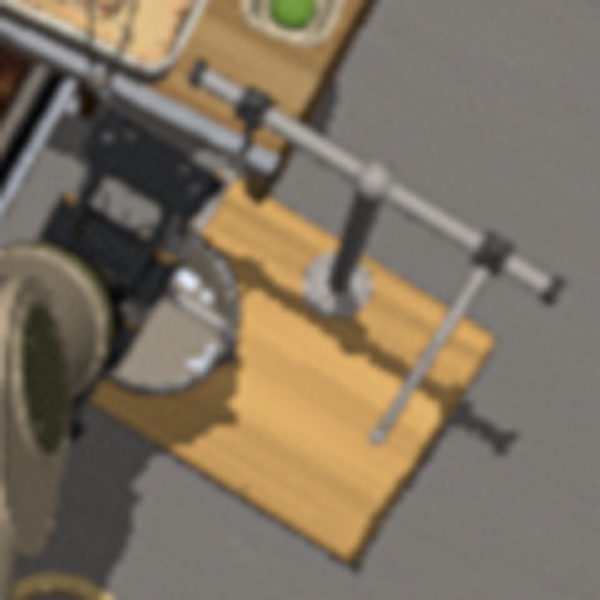

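>>> arm_command(targets=[[[-0.0038,0.0071,0,0,0,0],[-0.0038,0.0071,0,0,0,0],[-0.0038,0.0071,0,0,0,0],[-0.0038,0.0071,0,0,0,0],[0,0,0,0,0,0],[0,0,0,0,0,0]]])

```text
time: 8.78
ee_pos: [0.5889, -0.2431, 0.1392]
eef_rot: [0.706, -0.039, 0.365, -0.606]
ft_force: [0.1, 0.3, -0.8]
width: 0.0063
```

Run:
```python
from h import *
s=readout.read_state();c=vision.camera("wrist");print(s["ee_pos"],s["width"],s["ft_force"])
cv2.imwrite("pics/s10.png",cv2.resize(vision.camera("scene")["pixels"][170:280,310:420],None,fx=5.4,fy=5.4,interpolation=cv2.INTER_CUBIC))
world(s,[.5897,-.2434,.1323],ori(PSI,28))
```

```text
[ 0.5889 -0.2431  0.1392] 0.006286168621838501 [ 0.1228  0.2593 -0.7846]
to go X 0.0008 Y 0.0002 Z -0.0069 tool [-0.0025  0.0065  0.0002] turn [-0.0153 -0.0143 -0.1021]
```

View pics/s10.png

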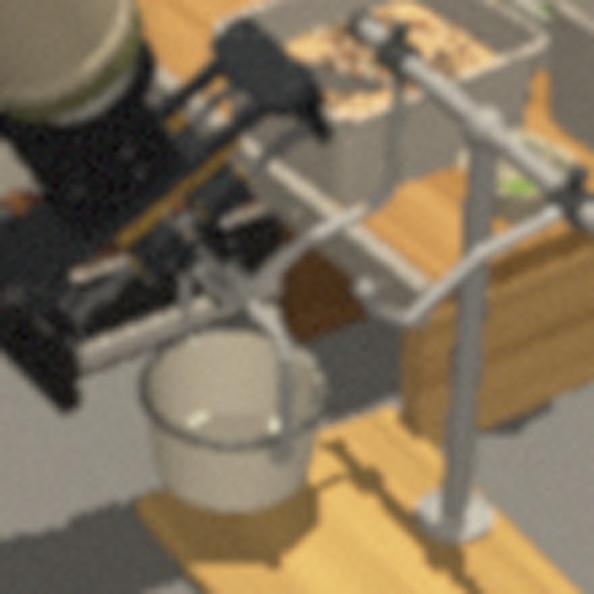

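>>> arm_command(targets=[[[-0.0012,0.0036,0,0,0,0],[-0.0012,0.003,0,0,0,0],[-0.0005,0.0009,0,0,0,0],[0,0,0,0,0,0],[0,0,0,0,0,0]]])

```text
time: 9.3
ee_pos: [0.5904, -0.2441, 0.1325]
eef_rot: [0.706, -0.038, 0.366, -0.606]
ft_force: [0.2, -1.0, 0.4]
width: 0.0061
```

Run:
```python
from h import *
for i in range(2):
    s=readout.read_state();c=vision.camera("wrist");print(s["ee_pos"],s["width"],s["ft_force"])
cv2.imwrite("pics/s11.png",cv2.resize(vision.camera("scene")["pixels"][190:270,330:400],None,fx=7,fy=7,interpolation=cv2.INTER_CUBIC))
world(s,[.5897,-.2434,.1323],ori(PSI,28))
```

```text
[ 0.5904 -0.2441  0.1325] 0.0061007269830030365 [ 0.1815 -1.0297  0.3505]
[ 0.5904 -0.2441  0.1326] 0.00592081693709324 [ 0.7886 -0.9132  0.8766]
to go X -0.0010 Y 0.0002 Z -0.0003 tool [-0.001  -0.0002  0.0002] turn [-0.0182 -0.0331  0.0232]
```

View pics/s11.png

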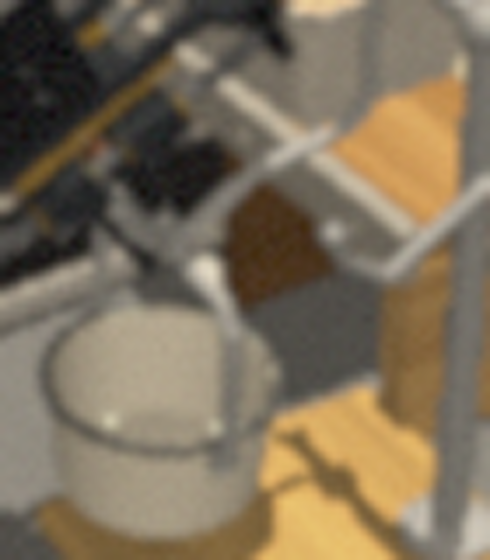

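>>> arm_command(targets=[[[-0.0005,0.0009,0,0,0,0],[0,0,0,0,0,0],[0,0,0,0,0,0]]])

```text
time: 9.7
ee_pos: [0.5905, -0.2442, 0.1317]
eef_rot: [0.706, -0.038, 0.366, -0.605]
ft_force: [0.4, -2.1, 4.6]
width: 0.0062
```

>>> arm_command(targets=[[[0,0,0,0,0,0],[0,0,0,0,0,0],[0,0,0,0,0,0],[0,0,0,0,0,0],[0,0,0,0,0,0],[0,0,0,0,0,0],[0,0,0,0,0,0],[0,0,0,0,0,0],[0,0,0,0,0,0],[0,0,0,0,0,0]]], hand=0.5)

```text
time: 10.53
ee_pos: [0.5901, -0.2439, 0.1312]
eef_rot: [0.706, -0.038, 0.365, -0.606]
ft_force: [-0.6, -0.7, -0.3]
width: 0.0434
```

Run:
```python
from h import *
s=readout.read_state();c=vision.camera("wrist");print(s["ee_pos"],s["width"],s["ft_force"])
cv2.imwrite("pics/w12.png",c["pixels"])
cv2.imwrite("pics/s12.png",cv2.resize(vision.camera("scene")["pixels"][190:270,330:400],None,fx=7,fy=7,interpolation=cv2.INTER_CUBIC))
```

```text
[ 0.5901 -0.2439  0.1312] 0.04335595835960043 [-0.5789 -0.7281 -0.286 ]
```

View pics/w12.png

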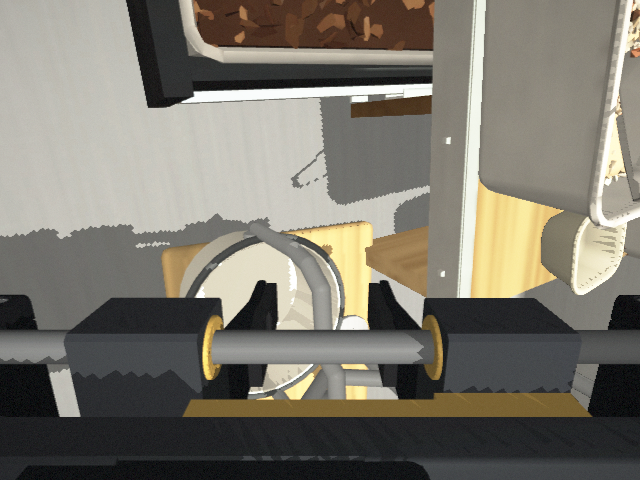

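View pics/s12.png

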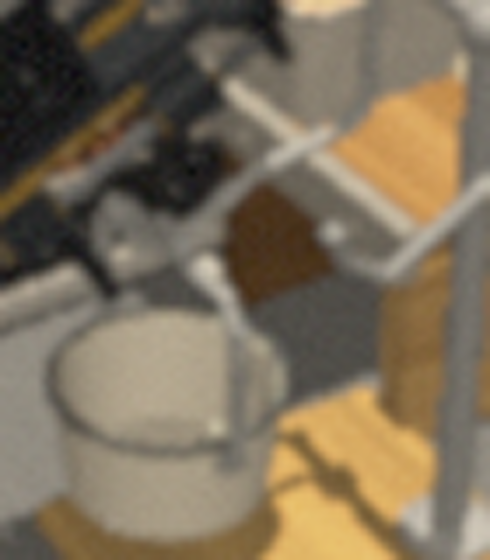

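Released at time 10.5 s, and the pail stays on the hook. Retracting along the tool axis.

>>> arm_command(targets=[[[0,-0.01,0,0,0,0],[0,-0.02,0,0,0,0],[0,-0.02,0,0,0,0],[0,-0.025,0,0,0,0],[0,-0.025,0,0,0,0],[0,-0.025,0,0,0,0],[0,-0.02,0,0,0,0],[-0.02,-0.02,0,0,0,0],[-0.02,-0.02,0,0,0,0],[-0.01,-0.01,0,0,0,0],[0,0,0,0,0,0],[0,0,0,0,0,0]]], hand=1)

```text
time: 11.63
ee_pos: [0.478, -0.1677, 0.2807]
eef_rot: [0.706, -0.038, 0.366, -0.605]
ft_force: [-0.5, -0.5, -1.4]
width: 0.0869
```

Run:
```python
from h import *
s=readout.read_state();c=vision.camera("wrist");print(s["ee_pos"],s["joint_positions"])
cv2.imwrite("pics/w13.png",c["pixels"])
cv2.imwrite("pics/s13.png",cv2.resize(vision.camera("scene")["pixels"][190:270,330:400],None,fx=7,fy=7,interpolation=cv2.INTER_CUBIC))
for sg in(1,-1):
  R=ori(27.1,0,sg); plan(R,[.508,-.008,.33])
X=np.array([np.cos(np.radians(PSI)),np.sin(np.radians(PSI)),0])
B=np.array([.547,-.2477,.178]);print("tip,seat",proj(c,B,s),proj(c,np.array([.5669,-.2612,.159]),s))
```

```text
[ 0.478  -0.1677  0.2807] [ 0.9055 -0.3329 -0.6466  2.0409 -0.0406  0.9052 -0.3407]
now [ 0.4782 -0.168   0.2796] target tcp [ 0.508 -0.008  0.311] rows 10 min 10 each [ 0.0022 -0.0035  0.0167] [ 1.49 -6.01  2.52]
now [ 0.4782 -0.168   0.2796] target tcp [ 0.508 -0.008  0.311] rows 18 min 18 each [-0.01   -0.0043  0.0023] [-1.6   6.44  0.95]
tip,seat [371.6185 257.1037] [380.9647 247.112 ]
```

View pics/w13.png

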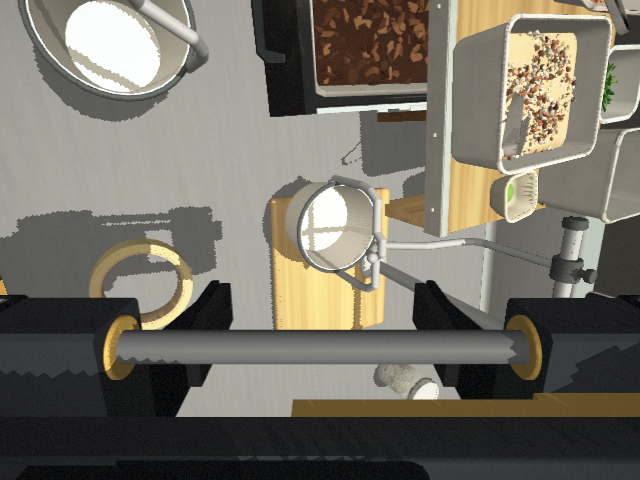

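View pics/s13.png

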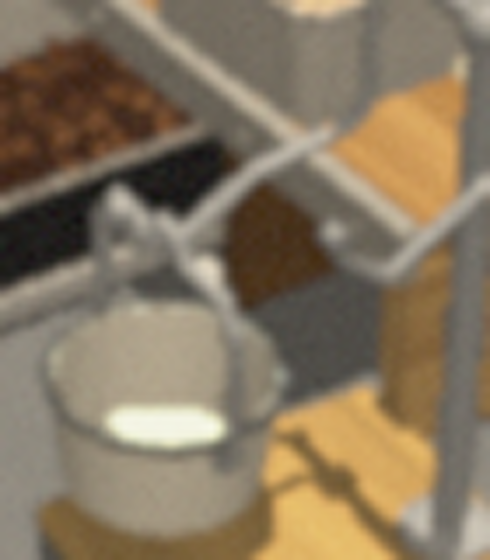

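Run:
```python
from h import *
R=ori(27.1,25);G=np.array([.4957,.016,.175]); plan(R,G-.13*R[:,1],n=11)
```

```text
now [ 0.4782 -0.168   0.2796] target tcp [ 0.4539 -0.0054  0.2756] rows 11 min 9 each [-0.0037 -0.0015  0.0152] [ 2.48 -4.99  0.25]
```

>>> arm_command(targets=[[[-0.0037,-0.0015,0.0152,2.48,-4.99,0.25],[-0.0037,-0.0015,0.0152,2.48,-4.99,0.25],[-0.0037,-0.0015,0.0152,2.48,-4.99,0.25],[-0.0037,-0.0015,0.0152,2.48,-4.99,0.25],[-0.0037,-0.0015,0.0152,2.48,-4.99,0.25],[-0.0037,-0.0015,0.0152,2.48,-4.99,0.25],[-0.0037,-0.0015,0.0152,2.48,-4.99,0.25],[-0.0037,-0.0015,0.0152,2.48,-4.99,0.25],[-0.0037,-0.0015,0.0152,2.48,-4.99,0.25],[-0.0037,-0.0015,0.0152,2.48,-4.99,0.25],[-0.0037,-0.0015,0.0152,2.48,-4.99,0.25],[0,0,0,0,0,0]]])

```text
time: 12.73
ee_pos: [0.4538, -0.0041, 0.2747]
eef_rot: [-0.635, -0.311, 0.015, 0.707]
ft_force: [0.9, 0.1, 0.3]
width: 0.087
```

>>> arm_command(targets=[[[0,0,0,0,0,0],[0,0,0,0,0,0],[0,0,0,0,0,0]]])

```text
time: 12.98
ee_pos: [0.4545, -0.0053, 0.2754]
eef_rot: [-0.636, -0.309, 0.012, 0.707]
ft_force: [-0.2, -0.2, -0.3]
width: 0.0867
```

Run:
```python
from h import *
s=readout.read_state();c=vision.camera("wrist");print(s["ee_pos"],s["joint_positions"],np.abs(s["joint_vel"]).max())
cv2.imwrite("pics/w14.png",c["pixels"])
R=ori(27.1,25);G=np.array([.4957,.016,.175]);plan(R,G)
print(proj(c,G,s),proj(c,[.508,-.008,.184],s))
```

```text
[ 0.4545 -0.0053  0.2754] [ 0.5037 -0.3463 -0.3253  2.0821 -0.4204  1.0658  0.7924] 0.009381849432919141
now [ 0.4544 -0.0052  0.2755] target tcp [0.5028 0.0197 0.1578] rows 4 min 4 each [-0.0001  0.0324  0.    ] [ 0.02 -0.04 -0.02]
[323.0776 237.0073] [328.1525 273.738 ]
```

View pics/w14.png

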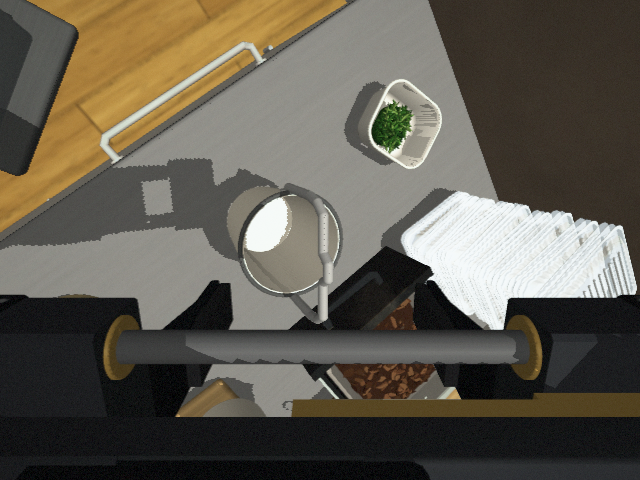

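Run:
```python
from h import *
t=vision.camera("top")["pixels"];s=vision.camera("scene")["pixels"]
a=cv2.resize(t[70:230,190:320],None,fx=3,fy=3,interpolation=cv2.INTER_CUBIC)
b=cv2.resize(s[110:270,220:350],None,fx=3,fy=3,interpolation=cv2.INTER_CUBIC)
cv2.imwrite("pics/ts15.png",np.hstack([a,b]))
```

```text
(no output)
```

View pics/ts15.png

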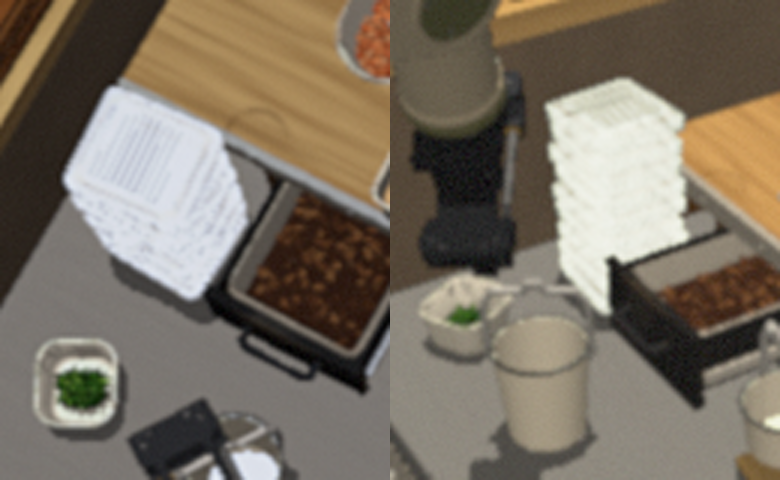

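Run:
```python
from h import *
t=vision.camera("top");s=vision.camera("scene")
b=atz(t,190+193/3,70+297/3,0.0);print("base",b,proj(s,b),"obs",(220+217/3,110+310/3))
for z in(.15,.2,.25,.3):
    p=atz(t,190+140/3,70+213/3,z);q=atz(t,190+222/3,70+130/3,z);print(z,p,(proj(s,p)-[220,110])*3+[390,0],q,(proj(s,q)-[220,110])*3+[390,0])
G=np.array([.4957,.016]);X=np.array([np.cos(.473),np.sin(.473)]);Y=np.array([-X[1],X[0]])
print((b[:2]-G)@X,(b[:2]-G)@Y)
```

```text
base [0.7118 0.0468 0.    ] [290.8078 215.2484] obs (292.3333333333333, 213.33333333333331)
0.15 [0.7578 0.0784 0.15  ] [591.4582 179.2695] [ 0.8424 -0.0049  0.15  ] [691.7071 161.9157]
0.2 [0.741  0.0697 0.2   ] [587.2191 148.3573] [ 0.8231 -0.0112  0.2   ] [687.1973 131.5171]
0.25 [0.7241 0.061  0.25  ] [582.7461 115.74  ] [ 0.8038 -0.0174  0.25  ] [682.4384  99.4386]
0.3 [0.7073 0.0523 0.3   ] [578.0193  81.2726] [ 0.7845 -0.0237  0.3   ] [677.4089  65.5368]
0.20640657861371434 -0.07100211319650698
```

>>> arm_command(targets=[[[0,0.026,0,0,0,0],[0,0.026,0,0,0,0],[0,0.026,0,0,0,0],[0,0.026,0,0,0,0],[0,0.016,0,0,0,0],[0,0.01,0,0,0,0],[0,0,0,0,0,0],[0,0,0,0,0,0],[0,0,0,0,0,0]]])

```text
time: 13.98
ee_pos: [0.5032, 0.02, 0.1586]
eef_rot: [-0.636, -0.31, 0.013, 0.707]
ft_force: [0.0, -0.5, -0.3]
width: 0.0872
```

Run:
```python
from h import *
s=readout.read_state();c=vision.camera("wrist");print(s["ee_pos"],s["ft_force"])
cv2.imwrite("pics/w16.png",c["pixels"])
R=ori(27.1,25);G=np.array([.4957,.016,.175]);plan(R,G)
```

```text
[0.5032 0.02   0.1586] [ 0.0402 -0.5099 -0.2699]
now [0.5033 0.0199 0.1588] target tcp [0.5028 0.0197 0.1578] rows 1 min 1 each [-0.0009  0.0007 -0.0001] [ 0.09 -0.03  0.  ]
```

View pics/w16.png

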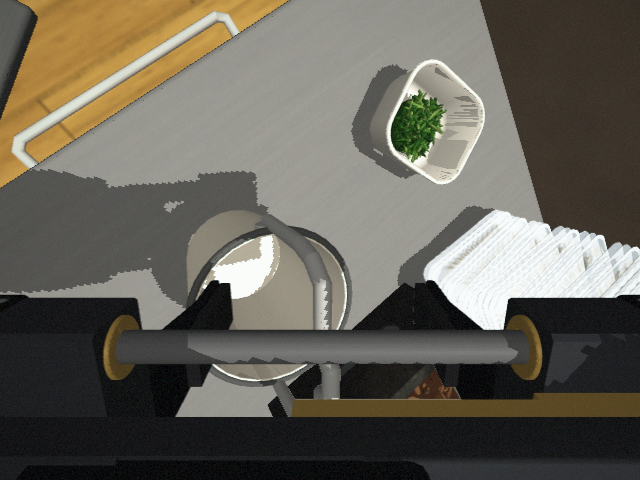

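The bar is centred at (323,310), as it was for the first grasp. Closing.

>>> arm_command(targets=[[[-0.0009,0.0007,0,0,0,0],[0,0,0,0,0,0],[0,0,0,0,0,0],[0,0,0,0,0,0],[0,0,0,0,0,0],[0,0,0,0,0,0],[0,0,0,0,0,0],[0,0,0,0,0,0],[0,0,0,0,0,0],[0,0,0,0,0,0],[0,0,0,0,0,0],[0,0,0,0,0,0]]], hand=0, grip_force=58)

```text
time: 15.03
ee_pos: [0.5025, 0.02, 0.1567]
eef_rot: [-0.636, -0.31, 0.013, 0.707]
ft_force: [1.2, 0.4, 1.1]
width: 0.0149
```

>>> arm_command(targets=[[[0,0,0,0,0,0],[0,0,0,0,0,0],[0,0,0,0,0,0],[0,0,0,0,0,0],[0,0,0,0,0,0],[0,0,0,0,0,0],[0,0,0,0,0,0],[0,0,0,0,0,0]]])

```text
time: 15.7
ee_pos: [0.5025, 0.02, 0.1568]
eef_rot: [-0.636, -0.31, 0.013, 0.707]
ft_force: [1.1, 0.7, -0.2]
width: 0.0058
```

Run:
```python
from h import *
s=readout.read_state();R0=Rn.from_quat(s["eef_rot"]).as_matrix()
print(s["ee_pos"],s["ft_force"],s["width"],"up",R0.T@[0,0,1.])
R=ori(PSI,25)
# crimp relative to tcp in tool frame assuming pail upright at grasp
```

```text
[0.5025 0.02   0.1568] [ 1.0893  0.7283 -0.1725] 0.0057874399288803426 up [ 0.4217 -0.9067 -0.0003]
```

>>> arm_command(targets=[[[0.0023,-0.005,0,0,0,0],[0.0046,-0.01,0,0,0,0],[0.0066,-0.0142,0,0,0,0],[0.0066,-0.0142,0,0,0,0],[0.0066,-0.0142,0,0,0,0],[0.0066,-0.0142,0,0,0,0],[0.0066,-0.0142,0,0,0,0],[0.0048,-0.0103,0,0,0,0],[0,0,0,0,0,0],[0,0,0,0,0,0]]])

```text
time: 16.53
ee_pos: [0.5023, 0.0199, 0.2629]
eef_rot: [-0.636, -0.31, 0.013, 0.707]
ft_force: [0.0, 0.1, -2.7]
width: 0.0059
```

```bash
cat >> h.py <<'E'
Xs=np.array([np.cos(np.radians(PSI)),np.sin(np.radians(PSI)),0]);Ys=np.array([-Xs[1],Xs[0],0])
E
python3 - <<'E'
from h import *
s=readout.read_state();print(s["ee_pos"],s["ft_force"],s["width"])
c=vision.camera("wrist");cv2.imwrite("pics/w17.png",c["pixels"])
cs=vision.camera("scene");cv2.imwrite("pics/s17.png",cv2.resize(cs["pixels"][130:290,200:400],None,fx=4,fy=4))
t=vision.camera("top");print("turq",atz(t,410,313,.11),"tape",atz(t,331,270,.02))
R=ori(PSI,25)
# seated TCP: shallow offset: tcp - seat_high when th=28
off=R[:,1]*.019+np.array([0,0,-.009-.001])+.027*Ys
seat=np.array([.4811,-.3904,.245]);print("check vs shallow",seat+ori(PSI,28)[:,1]*.019+np.array([0,0,-.010])+.027*Ys)
T=seat+off; print("seated tcp",T)
W=T-.065*Xs+np.array([0,0,.045]); g=W-.019*R[:,1]
plan(R,g,n=16)
R0=Rn.from_quat(s["eef_rot"]).as_matrix();p=np.array(s["ee_pos"])
rv=Rn.from_matrix(R0.T@R).as_rotvec();n=16;dR=Rn.from_rotvec(rv/n).as_matrix()
S=sum(np.linalg.matrix_power(dR,k) for k in range(n));sh=np.linalg.solve(S,R0.T@(W-p))
cl=R.T@(seat-T)
sc=np.array([.5669,-.2612]);tq=atz(t,410,313,.11)[:2]
for k in range(n+1):
    cr=p+R0@cl; print(k,cr,np.linalg.norm(cr[:2]-sc)-.1,np.linalg.norm(cr[:2]-tq)-.1)
    p=p+R0@sh;R0=R0@dR
E
```

```text
[0.5023 0.0199 0.2629] [ 0.0378  0.0886 -2.747 ] 0.0058767996762107335
turq [ 0.2311 -0.4248  0.11  ] tape [ 0.3731 -0.1949  0.02  ]
check vs shallow [ 0.5037 -0.3731  0.2182]
seated tcp [ 0.5029 -0.3726  0.2178]
now [0.5018 0.02   0.2617] target tcp [ 0.4492 -0.336   0.2628] rows 16 min 9 each [-0.0025 -0.0012 -0.0234] [-1.62  3.47 -0.01]
0 [ 0.5075 -0.0077  0.2902] 0.16032930364902356 0.40026808527615354
1 [ 0.5138 -0.0302  0.2902] 0.13705936374115035 0.3853717187605261
2 [ 0.5185 -0.053   0.2902] 0.11377012013395815 0.3699379060758422
3 [ 0.5218 -0.076   0.2902] 0.0905775108971569 0.3539843299814328
4 [ 0.5235 -0.0993  0.2902] 0.06764659001195358 0.33752933574867094
5 [ 0.5236 -0.1226  0.2902] 0.045227791669923384 0.320591930120689
6 [ 0.5222 -0.1458  0.2902] 0.023726712715106943 0.30319178543224723
7 [ 0.5193 -0.1689  0.2901] 0.0038400695671457347 0.28534925108717624
8 [ 0.5148 -0.1918  0.2901] -0.013197366026153859 0.2670853755763851
9 [ 0.5088 -0.2143  0.2901] -0.025309894804023986 0.24842194373582352
10 [ 0.5013 -0.2363  0.2901] -0.029834221751740927 0.22938153632842626
11 [ 0.4923 -0.2578  0.2901] -0.02535753953731519 0.20998762287567038
12 [ 0.482  -0.2787  0.2901] -0.013279189639821151 0.1902647050211699
13 [ 0.4702 -0.2988  0.2901] 0.003737848414400488 0.1702385385474973
14 [ 0.4572 -0.3181  0.29  ] 0.023612919979173808 0.14993648128227682
15 [ 0.4429 -0.3365  0.29  ] 0.045107422287343685 0.1293880491547389
16 [ 0.4273 -0.3539  0.29  ] 0.06752248897104535 0.10862582971292811
```

View pics/w17.png

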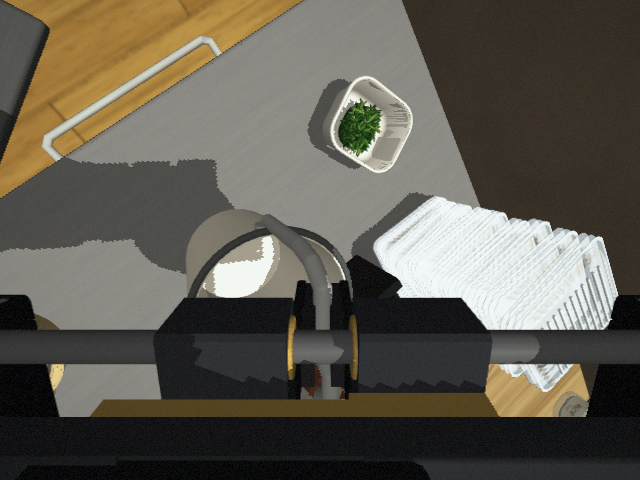

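View pics/s17.png

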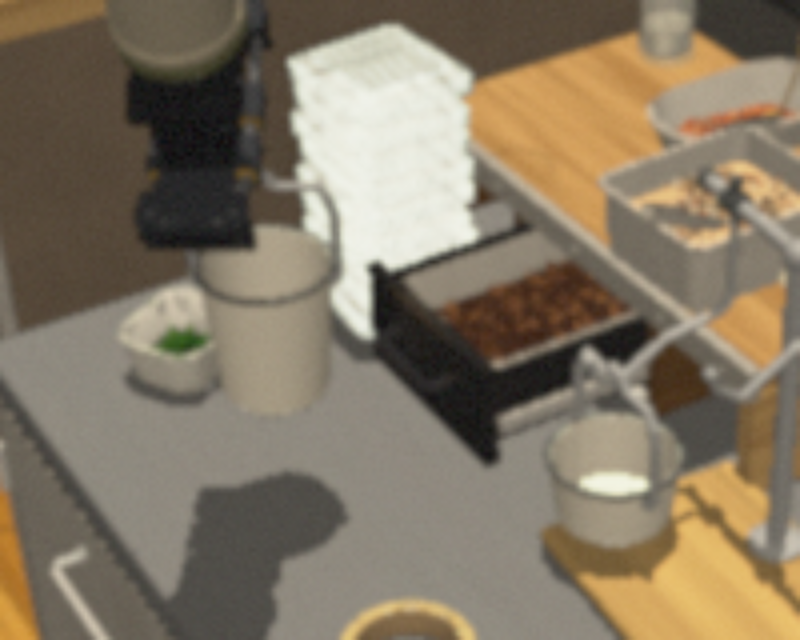

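```bash
cat >> h.py <<'E'
def leg(st,psi,th,crimp,n,up=0.0):
    """move so that the pail's crimp gets to crimp; prints rows & clearance"""
    R=ori(psi,th); Yp=R[:,2]*0+np.array([-np.sin(np.radians(psi)),np.cos(np.radians(psi)),0])
    off=R[:,1]*.019+np.array([0,0,-.010])+.027*Yp
    W=np.array(crimp)+off; cl=-R.T@off
    R0=Rn.from_quat(st["eef_rot"]).as_matrix();p=np.array(st["ee_pos"])
    rv=Rn.from_matrix(R0.T@R).as_rotvec();dR=Rn.from_rotvec(rv/n).as_matrix()
    S=sum(np.linalg.matrix_power(dR,k) for k in range(n));sh=np.linalg.solve(S,R0.T@(W-p))
    print("target",W,"each",np.round(sh,4),np.round(np.degrees(rv)/n,2))
    sc=np.array([.5669,-.2612])
    for k in range(n+1):
        cr=p+R0@cl; print(k,cr,round(np.linalg.norm(cr[:2]-sc)-.1,3),end=" | ")
        p=p+R0@sh;R0=R0@dR
    return dict(ee_pos=W,eef_rot=Rn.from_matrix(R).as_quat())
E
python3 - <<'E'
from h import *
s=readout.read_state()
m=leg(s,-4,25,[.42,-.19,.29],12);print()
leg(m,PSI,25,np.array([.4811,-.3904,.290])-.065*Xs,8)
E
```

```text
target [ 0.4299 -0.1636  0.2628] each [-0.0084 -0.004  -0.0138] [-1.09  2.35 -0.01]
0 [ 0.507  -0.0077  0.2889] 0.16 | 1 [ 0.5036 -0.0244  0.289 ] 0.145 | 2 [ 0.4996 -0.0409  0.2891] 0.13 | 3 [ 0.4947 -0.0573  0.2892] 0.116 | 4 [ 0.4892 -0.0734  0.2893] 0.103 | 5 [ 0.4829 -0.0892  0.2894] 0.091 | 6 [ 0.4759 -0.1048  0.2895] 0.081 | 7 [ 0.4682 -0.12    0.2896] 0.072 | 8 [ 0.4599 -0.1348  0.2897] 0.066 | 9 [ 0.4509 -0.1493  0.2897] 0.061 | 10 [ 0.4412 -0.1633  0.2898] 0.059 | 11 [ 0.4309 -0.1769  0.2899] 0.06 | 12 [ 0.42 -0.19  0.29] 0.063 | 
target [ 0.4492 -0.336   0.2628] each [ 0.008   0.0037 -0.0201] [-1.6   3.42  0.  ]
0 [ 0.42 -0.19  0.29] 0.063 | 1 [ 0.4256 -0.21    0.29  ] 0.05 | 2 [ 0.43   -0.2302  0.29  ] 0.04 | 3 [ 0.4329 -0.2508  0.29  ] 0.034 | 4 [ 0.4345 -0.2714  0.29  ] 0.033 | 5 [ 0.4348 -0.2922  0.29  ] 0.036 | 6 [ 0.4337 -0.3129  0.29  ] 0.043 | 7 [ 0.4312 -0.3335  0.29  ] 0.054 | 8 [ 0.4273 -0.3539  0.29  ] 0.068 |
```

>>> arm_command(targets=[[[-0.0084,-0.004,-0.0138,-1.09,2.35,0],[-0.0084,-0.004,-0.0138,-1.09,2.35,0],[-0.0084,-0.004,-0.0138,-1.09,2.35,0],[-0.0084,-0.004,-0.0138,-1.09,2.35,0],[-0.0084,-0.004,-0.0138,-1.09,2.35,0],[-0.0084,-0.004,-0.0138,-1.09,2.35,0],[-0.0084,-0.004,-0.0138,-1.09,2.35,0],[-0.0084,-0.004,-0.0138,-1.09,2.35,0],[-0.0084,-0.004,-0.0138,-1.09,2.35,0],[-0.0084,-0.004,-0.0138,-1.09,2.35,0],[-0.0084,-0.004,-0.0138,-1.09,2.35,0],[-0.0084,-0.004,-0.0138,-1.09,2.35,0]]])

```text
time: 17.68
ee_pos: [0.4302, -0.1653, 0.2639]
eef_rot: [0.696, 0.127, 0.178, -0.684]
ft_force: [0.9, 0.1, -2.3]
width: 0.006
```

>>> arm_command(targets=[[[0.008,0.0037,-0.0201,-1.6,3.42,0],[0.008,0.0037,-0.0201,-1.6,3.42,0],[0.008,0.0037,-0.0201,-1.6,3.42,0],[0.008,0.0037,-0.0201,-1.6,3.42,0],[0.008,0.0037,-0.0201,-1.6,3.42,0],[0.008,0.0037,-0.0201,-1.6,3.42,0],[0.008,0.0037,-0.0201,-1.6,3.42,0],[0.008,0.0037,-0.0201,-1.6,3.42,0],[0,0,0,0,0,0],[0,0,0,0,0,0],[0,0,0,0,0,0]]])

```text
time: 18.6
ee_pos: [0.4503, -0.3362, 0.2639]
eef_rot: [0.705, -0.057, 0.349, -0.615]
ft_force: [0.4, 0.0, -1.9]
width: 0.0061
```

Run:
```python
from h import *
s=readout.read_state();print(s["ee_pos"],s["ft_force"],s["width"],s["joint_positions"])
c=vision.camera("wrist");cv2.imwrite("pics/w18.png",c["pixels"])
cs=vision.camera("scene");cv2.imwrite("pics/s18.png",cv2.resize(cs["pixels"][150:300,300:450],None,fx=4,fy=4,interpolation=cv2.INTER_CUBIC))
cs=vision.camera("top");cv2.imwrite("pics/t18.png",cv2.resize(cs["pixels"][130:270,320:460],None,fx=4,fy=4,interpolation=cv2.INTER_CUBIC))
world(s,[.5029,-.3726,.2178],ori(PSI,25))
```

```text
[ 0.4503 -0.3362  0.2639] [ 0.4176  0.008  -1.8726] 0.006066371249836711 [ 0.8861 -0.1304 -0.3088  1.9446 -0.036   0.8866 -0.0097]
to go X 0.0640 Y -0.0005 Z -0.0461 tool [ 0.0386  0.0688 -0.0004] turn [ 0.0433 -0.0159 -0.0763]
```

View pics/w18.png

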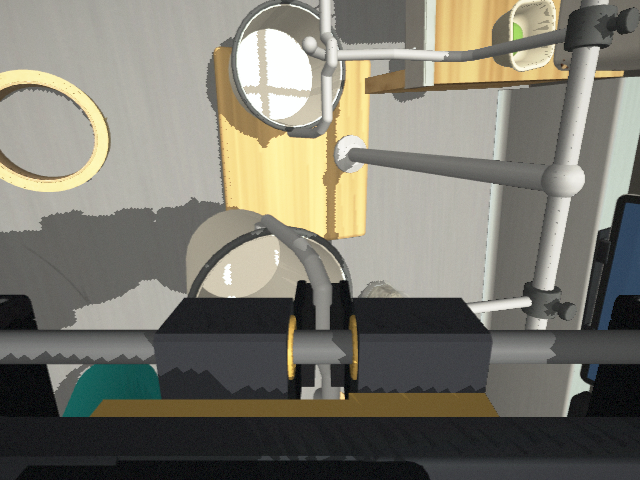

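View pics/s18.png

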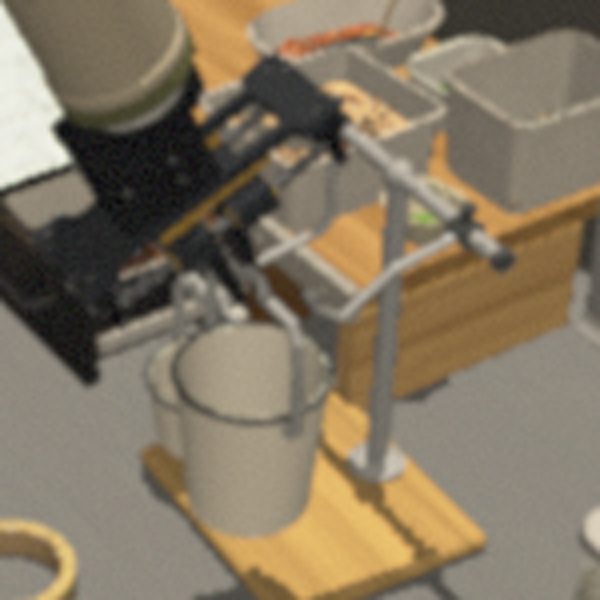

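View pics/t18.png

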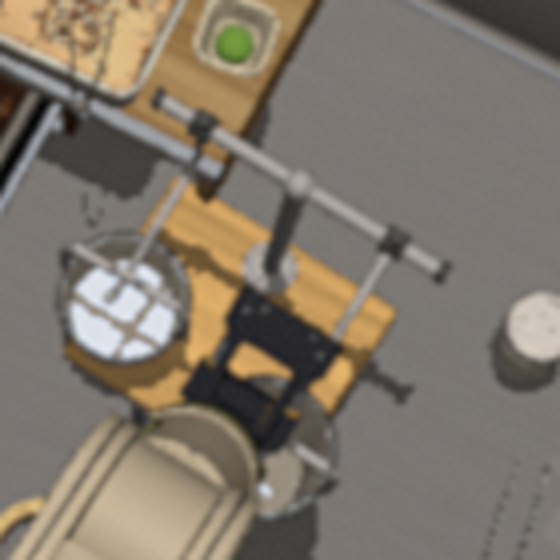

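>>> arm_command(targets=[[[0.0058,0.0027,0,0,0,0],[0.0116,0.0054,0,0,0,0],[0.0116,0.0054,0,0,0,0],[0.0116,0.0054,0,0,0,0],[0.0116,0.0054,0,0,0,0],[0.0058,0.0027,0,0,0,0],[0,0,0,0,0,0],[0,0,0,0,0,0]]])

```text
time: 19.42
ee_pos: [0.5035, -0.3722, 0.2637]
eef_rot: [0.705, -0.057, 0.349, -0.615]
ft_force: [-0.4, 0.8, -2.3]
width: 0.0057
```

Run:
```python
from h import *
s=readout.read_state();print(s["ee_pos"],s["ft_force"],s["width"])
cs=vision.camera("scene");cv2.imwrite("pics/s19.png",cv2.resize(cs["pixels"][170:280,320:430],None,fx=5.4,fy=5.4,interpolation=cv2.INTER_CUBIC))
world(s,[.5029,-.3726,.2178],ori(PSI,25))
```

```text
[ 0.5035 -0.3722  0.2637] [-0.3992  0.7727 -2.3059] 0.005697802427092756
to go X -0.0003 Y -0.0007 Z -0.0459 tool [-0.0196  0.0416 -0.0007] turn [ 0.0361  0.0103 -0.092 ]
```

View pics/s19.png

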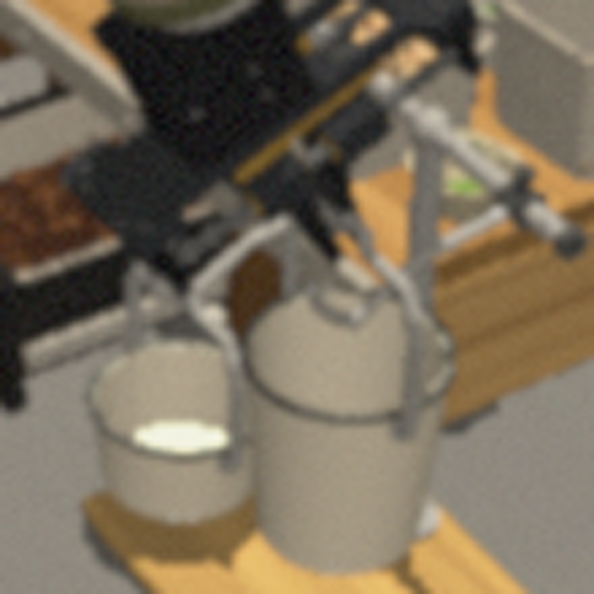

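>>> arm_command(targets=[[[-0.002,0.0043,0,0,0,0],[-0.004,0.0086,0,0,0,0],[-0.004,0.0086,0,0,0,0],[-0.004,0.0086,0,0,0,0],[-0.002,0.0043,0,0,0,0],[-0.0008,0.0018,-0.0006,0,0,0],[0,0,0,0,0,0],[0,0,0,0,0,0]]])

```text
time: 20.13
ee_pos: [0.5033, -0.3731, 0.2244]
eef_rot: [0.705, -0.057, 0.349, -0.615]
ft_force: [0.4, -1.0, -1.4]
width: 0.0058
```

Run:
```python
from h import *
for i in range(2):
  s=readout.read_state();print(s["ee_pos"],s["ft_force"],s["width"])
  cs=vision.camera("scene")
cv2.imwrite("pics/s20.png",cv2.resize(cs["pixels"][170:280,320:430],None,fx=5.4,fy=5.4,interpolation=cv2.INTER_CUBIC))
world(s,[.5029,-.3726,.2178],ori(PSI,25))
```

```text
[ 0.5033 -0.3731  0.2244] [ 0.4364 -1.0154 -1.3808] 0.005782351584834865
[ 0.5034 -0.3732  0.2247] [-0.2001  0.1458 -2.9066] 0.005558065858492548
to go X -0.0008 Y 0.0002 Z -0.0069 tool [-0.0036  0.0059  0.0002] turn [ 0.0595 -0.0061 -0.0067]
```

View pics/s20.png

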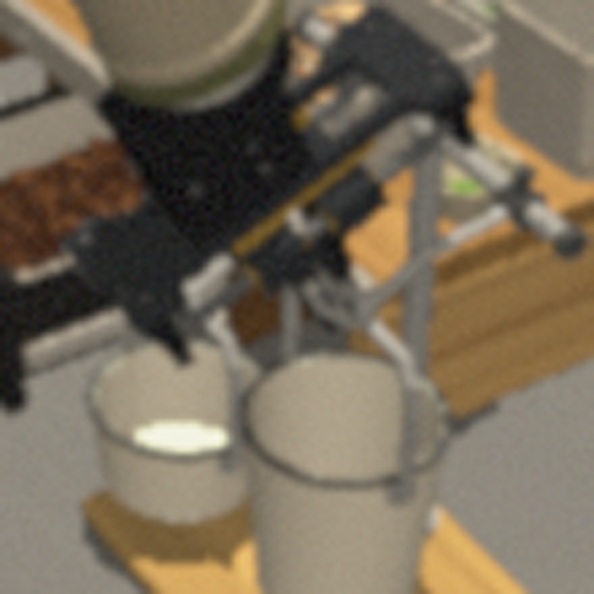

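>>> arm_command(targets=[[[-0.0018,0.003,0,0,0,0],[-0.0016,0.0028,0,0,0,0],[0,0,0,0,0,0],[0,0,0,0,0,0],[0,0,0,0,0,0]]])

```text
time: 20.65
ee_pos: [0.5029, -0.3727, 0.2178]
eef_rot: [0.705, -0.057, 0.349, -0.615]
ft_force: [1.7, -1.6, -0.4]
width: 0.0055
```

>>> arm_command(targets=[[[-0.0004,0.0009,0,0,0,0],[0,0,0,0,0,0],[0,0,0,0,0,0],[0,0,0,0,0,0]]])

```text
time: 20.98
ee_pos: [0.503, -0.373, 0.2171]
eef_rot: [0.705, -0.057, 0.349, -0.614]
ft_force: [1.5, -1.3, 2.9]
width: 0.006
```

>>> arm_command(targets=[[[0,0,0,0,0,0],[0,0,0,0,0,0],[0,0,0,0,0,0],[0,0,0,0,0,0],[0,0,0,0,0,0],[0,0,0,0,0,0],[0,0,0,0,0,0],[0,0,0,0,0,0],[0,0,0,0,0,0],[0,0,0,0,0,0]]], hand=0.5)

```text
time: 21.82
ee_pos: [0.5027, -0.3727, 0.2165]
eef_rot: [0.705, -0.057, 0.349, -0.615]
ft_force: [-0.2, -1.2, 0.2]
width: 0.0433
```

Run:
```python
from h import *
s=readout.read_state();print(s["ee_pos"],s["ft_force"],s["width"])
c=vision.camera("wrist");cv2.imwrite("pics/w21.png",c["pixels"])
cs=vision.camera("scene")
cv2.imwrite("pics/s21.png",cv2.resize(cs["pixels"][170:280,320:430],None,fx=5.4,fy=5.4,interpolation=cv2.INTER_CUBIC))
```

```text
[ 0.5027 -0.3727  0.2165] [-0.2013 -1.1812  0.1947] 0.04326684388569142
```

View pics/w21.png

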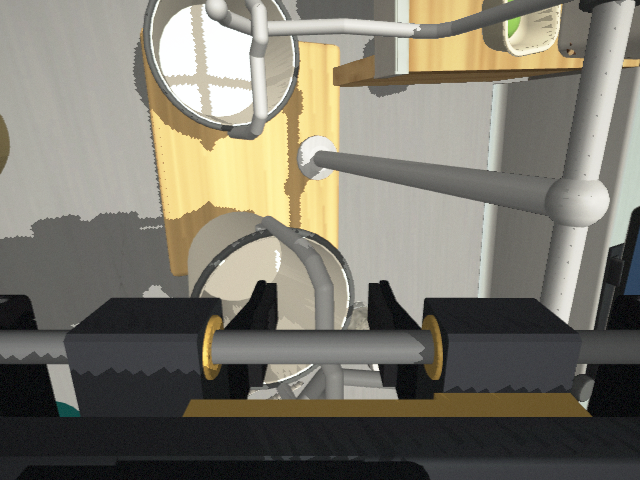

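View pics/s21.png

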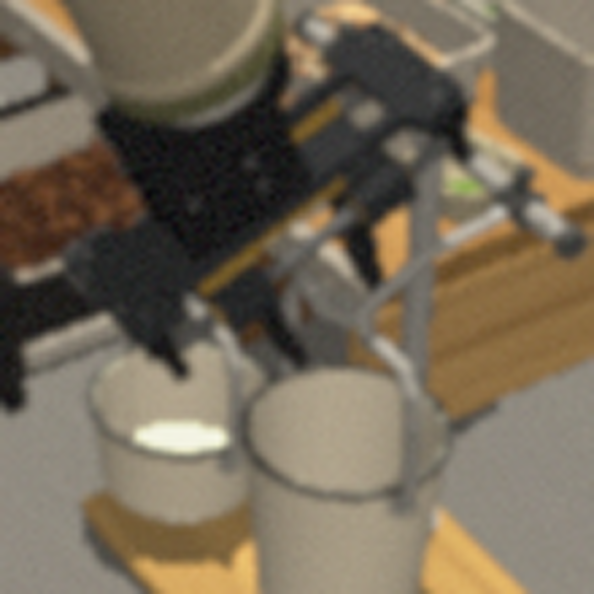

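Both pails are hanging and the bar is clear of the pads. Retracting.

>>> arm_command(targets=[[[0,-0.01,0,0,0,0],[0,-0.02,0,0,0,0],[0,-0.02,0,0,0,0],[0,-0.025,0,0,0,0],[0,-0.025,0,0,0,0],[0,-0.025,0,0,0,0],[0,-0.02,0,0,0,0],[-0.02,-0.01,0,0,0,0],[-0.02,-0.01,0,0,0,0],[-0.01,0,0,0,0,0],[0,0,0,0,0,0],[0,0,0,0,0,0]]])

```text
time: 22.92
ee_pos: [0.4077, -0.3079, 0.3454]
eef_rot: [0.705, -0.057, 0.349, -0.614]
ft_force: [0.6, -0.1, -0.5]
width: 0.0435
```

>>> arm_command(targets=[[[0,0,0,0,0,0],[0,0,0,0,0,0],[0,0,0,0,0,0],[0,0,0,0,0,0],[0,0,0,0,0,0],[0,0,0,0,0,0],[0,0,0,0,0,0],[0,0,0,0,0,0],[0,0,0,0,0,0],[0,0,0,0,0,0],[0,0,0,0,0,0],[0,0,0,0,0,0]]])

```text
time: 23.92
ee_pos: [0.4077, -0.3079, 0.345]
eef_rot: [0.705, -0.057, 0.349, -0.615]
ft_force: [0.0, 0.1, -0.4]
width: 0.0436
```

Run:
```python
from h import *
s=readout.read_state();print(s["ee_pos"],s["ft_force"])
c=vision.camera("wrist");cv2.imwrite("pics/w22.png",c["pixels"])
print("high seat",proj(c,[.4811,-.3904,.245],s),"low seat",proj(c,[.5669,-.2612,.159],s))
cs=vision.camera("scene")
cv2.imwrite("pics/s22.png",cv2.resize(cs["pixels"][170:280,320:430],None,fx=5.4,fy=5.4,interpolation=cv2.INTER_CUBIC))
for n,X in dict(high=[.4811,-.3904,.245],low=[.5669,-.2612,.159],hb=[.4811,-.3904,.061],lb=[.5669,-.2612,.03]).items(): print(n,(proj(cs,X)-[320,170])*5.4)
print(np.abs(cv2.absdiff(cs["pixels"][190:280,330:430],vision.camera("scene")["pixels"][190:280,330:430])).mean())
```

```text
[ 0.4077 -0.3079  0.345 ] [ 0.0338  0.085  -0.353 ]
high seat [387.691  257.6174] low seat [341.5524  72.544 ]
high [348.5084 307.6907]
low [178.3748 287.9276]
hb [330.6425 596.0661]
lb [175.5188 474.3225]
1.7678518518518518
```

View pics/w22.png

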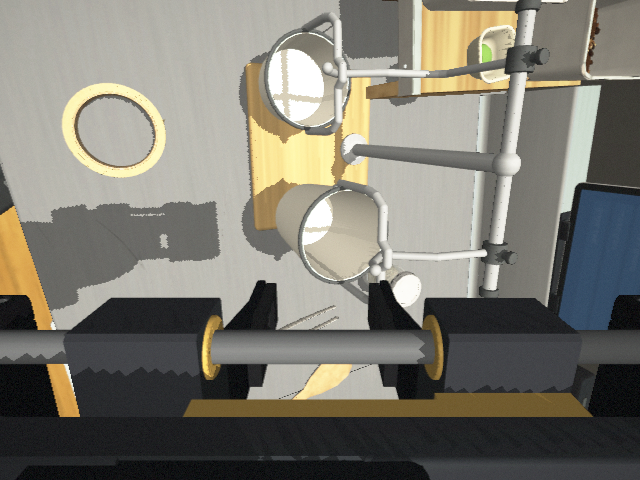

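View pics/s22.png

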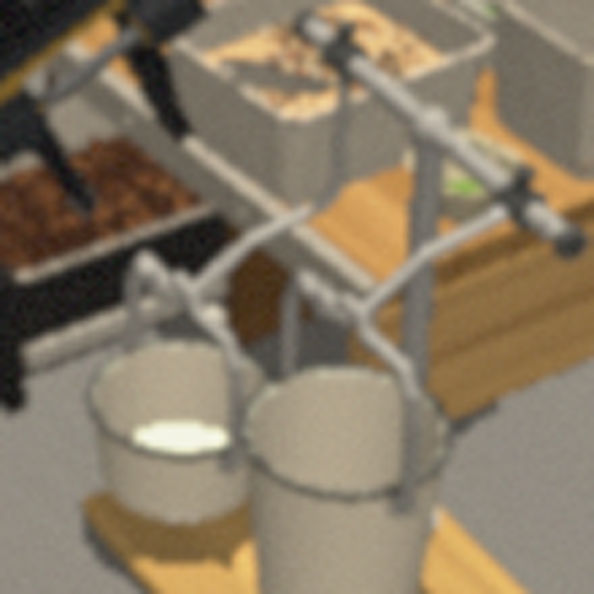

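In the wrist view the crimps sit at (386,257) and (341,72). The seats project to (388,258) and (342,73). Both pails are upright and the arm is clear, so I'm handing in.

Run:
```python
from bench import r
print(r.close_job())
```

```text
the job is handed in; nothing more can be done
None
```

I moved the shallow pail from the high hook to the low hook, then hung the deep white pail on the high hook. Each pail was pinched by its bar and hung by its crimp. The arm was retracted clear and the job handed in at about 24 s of the 66 s allowed; no verdict was reported.

**Seating:** In the last wrist picture both crimps lay within about 2 pixels (1 to 2 mm) of the seat positions I had estimated from the images. Both pails looked upright in the wrist and scene views.

**Weight on the hooks:** At each lowering the vertical wrist force changed sign as the hook took the pail: from about -1 N to +4.6 N for the shallow pail, and from about -2.3 N to +2.9 N for the deep one. Both stayed in place after release.

**At rest:** This is the weakest check. I waited about a second, then compared two scene frames 0.05 s apart. They differed only slightly, which I took for camera noise rather than measuring the speeds.

**Other objects:** I never saw contact with the dish, tape, tongs, jar or turquoise pail. I did not re-measure their positions at the end.

No check failed. The one disagreement was that the top camera put the hooks about 2.5 to 3 mm from where the wrist camera saw them. I used the wrist values.

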